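Zero the gauge and stack the core plates under the weight

TASK

Get the bench ready to check the height of a stack of plates. First take the steel bar weight off the stacking slab and lay it aside on the bench, and with the slab bare turn the dial gauge's bezel until its broad zero mark stands at the tip of the needle; then stack every H-shaped plate on the slab's bright inlay, flat and squarely in line with it, long side along long side. Once all are stacked, lay the weight flat and centrally on top, lengthwise along the plates, leave the gauge at zero, let go of everything and leave the jar, the hammer and the parts bin where they are.

Things in the scene. Friction and masses are not known exactly. Their poses are not given: they have to be found in the camera images.
- gauge: dial gauge fixed to the bench, face up. Origin: centre of its foot's underside (dark, 60 x 50 x 45 mm), z up, right below the dial's axis. On a thin stem: the dial case (48 mm across, from 80 mm up), then the round knurled steel bezel, 62 mm across, from 96 to 112 mm above the bench. Grip the bezel across its diameter from above, at any angle.
- bezel (a joint): turn of the bezel, which carries the white dial face with its divisions, in rad, growing anticlockwise seen from above; slight friction (0.06 N m), stays where it is left, turns either way (stops only at -9 and 9 rad, and it starts between 1.3 and 5.0)
- zero_mark (a point): the zero mark on the bezel: the one broad black bar (9 x 5.5 mm) at the dial's rim; this point is 26 mm from the dial's axis, 112 mm above the bench, and turns with the bezel
- needle_dir (a point): the direction in which the gauge's dark needle points (needle tip 24 mm from the axis): this point is 26 mm from the dial's axis along the needle, 112 mm above the bench. The needle is out of the fingers' reach and stays still while the bezel turns. The gauge reads zero when zero_mark meets this point.
- slab: dark stacking slab fixed to the bench, 170 x 150 mm and 20 mm thick, with a bright flat steel inlay 110 x 90 mm (the plates' outline), flush in the middle of its top. Origin: centre of the underside; x along the 170 mm (and the inlay's 110 mm), z up.
- slab_mark (a point): centre of the bright inlay on the slab's top, 20 mm above the bench; x along the inlay's 110 mm, z up
- plate0: H-shaped aluminium plate, 110 x 90 x 12 mm, 0.2 to 0.33 kg (first of up to five alike; may be absent). Origin: its centre (6 mm above what it lies on), z up, x along the 110 mm. Two end bars (32 mm in x, 90 in y) joined by a waist 46 mm long (x), 44 mm wide (y): grip across the waist, fingers closing along y, in the notches. Alike turned half round or upside down.
- plate1: H-shaped aluminium plate, 110 x 90 x 12 mm, 0.2 to 0.33 kg (second of up to five alike; may be absent). Origin: its centre (6 mm above what it lies on), z up, x along the 110 mm. Two end bars (32 mm in x, 90 in y) joined by a waist 46 mm long (x), 44 mm wide (y): grip across the waist, fingers closing along y, in the notches. Alike turned half round or upside down.
- plate2: H-shaped aluminium plate, 110 x 90 x 12 mm, 0.2 to 0.33 kg (third of up to five alike; may be absent). Origin: its centre (6 mm above what it lies on), z up, x along the 110 mm. Two end bars (32 mm in x, 90 in y) joined by a waist 46 mm long (x), 44 mm wide (y): grip across the waist, fingers closing along y, in the notches. Alike turned half round or upside down.
- plate3: H-shaped aluminium plate, 110 x 90 x 12 mm, 0.2 to 0.33 kg (fourth of up to five alike; may be absent). Origin: its centre (6 mm above what it lies on), z up, x along the 110 mm. Two end bars (32 mm in x, 90 in y) joined by a waist 46 mm long (x), 44 mm wide (y): grip across the waist, fingers closing along y, in the notches. Alike turned half round or upside down.
- plate4: H-shaped aluminium plate, 110 x 90 x 12 mm, 0.2 to 0.33 kg (fifth of up to five alike; may be absent). Origin: its centre (6 mm above what it lies on), z up, x along the 110 mm. Two end bars (32 mm in x, 90 in y) joined by a waist 46 mm long (x), 44 mm wide (y): grip across the waist, fingers closing along y, in the notches. Alike turned half round or upside down.
- weight: hold-down weight: a plain dark steel bar 100 x 50 x 22 mm (x, y, z), 0.64 to 0.9 kg, with two round bright spots on either face; lies flat, alike either way up. Origin: its centre (11 mm above what it lies on). It starts on the inlay of the slab. Grip it across its 50 mm, fingers closing along y.
- grease_jar: squat grey jar with a black cap, 76 mm across, 75 mm tall, origin at the centre of its foot. Bystander: leave alone.
- hammer: hammer lying on the bench, wooden handle and steel head, 200 mm long along its x, origin at its middle on the bench. Bystander: leave alone.
- parts_bin: open grey parts bin, 120 x 180 x 50 mm, origin at the centre of its underside. Bystander: leave alone.
There are look-alikes about, which are no part of the job. Leave any red look-alike of the plate3 alone.

How it is judged (in metres and radians):
On the way, in this order (a step that is already met when the one before it is completed fails the run):
1. the gauge reads zero (zero mark at the needle) while no plate and no weight is on the slab (horizontal distance between zero_mark and needle_dir below 0.0035 m and horizontal distance between each of plate0, plate1, plate2, plate3, plate4, weight and slab_mark above 0.07 m), for 0.2 s.
2. all plates are stacked squarely on the slab, the weight not yet among them (horizontal distance between each of plate0, plate1, plate2, plate3, plate4 and slab_mark below 0.007 m and angle between the x axis of each of plate0, plate1, plate2, plate3, plate4 and the x axis of slab_mark, either way round below 0.1 rad and angle between the z axis of each of plate0, plate1, plate2, plate3, plate4 and the z axis of slab_mark, either way round below 0.05 rad and z of plate0 in the frame of slab_mark between 0.002 and 0.08 m and linear speed of each of plate0, plate1, plate2, plate3, plate4 below 0.02 m/s and z of plate1 in the frame of slab_mark between 0.002 and 0.08 m and z of plate2 in the frame of slab_mark between 0.002 and 0.08 m and z of plate3 in the frame of slab_mark between 0.002 and 0.08 m and z of plate4 in the frame of slab_mark between 0.002 and 0.08 m and horizontal distance between weight and slab_mark above 0.07 m), for 0.2 s.
3. the weight lies centrally on top of the pile (horizontal distance between weight and slab_mark below 0.012 m and angle between the x axis of weight and the x axis of slab_mark, either way round below 0.15 rad and angle between the z axis of each of weight, plate0, plate1, plate2, plate3, plate4 and the z axis of slab_mark, either way round below 0.05 rad and z of weight in the frame of slab_mark between 0.002 and 0.08 m and linear speed of each of weight, plate0, plate1, plate2, plate3, plate4 below 0.02 m/s and ((angle between weight's own z axis and vertical below 0.06 rad and z of each of plate0, plate1, plate2, plate3, plate4 in the frame of weight below -0.012 m) or (angle between weight's own z axis and vertical above 3.08 rad and z of each of plate0, plate1, plate2, plate3, plate4 in the frame of weight above 0.012 m)) and horizontal distance between each of plate0, plate1, plate2, plate3, plate4 and slab_mark below 0.007 m and angle between the x axis of each of plate0, plate1, plate2, plate3, plate4 and the x axis of slab_mark, either way round below 0.1 rad and z of plate0 in the frame of slab_mark between 0.002 and 0.08 m and z of plate1 in the frame of slab_mark between 0.002 and 0.08 m and z of plate2 in the frame of slab_mark between 0.002 and 0.08 m and z of plate3 in the frame of slab_mark between 0.002 and 0.08 m and z of plate4 in the frame of slab_mark between 0.002 and 0.08 m), for 0.2 s.
At the end, for the whole second after the job is handed in: Zero mark within 3.5 mm of the needle's direction point; every plate present flat in the pile on the slab, within 7 mm of the inlay centre and 0.1 rad of its direction; the weight flat on top of all plates, within 12 mm and 0.15 rad; all at rest (all of step 3 and horizontal distance between zero_mark and needle_dir below 0.0035 m and velocity of joint bezel between -0.05 and 0.05 rad/s); the robot touches nothing.
It fails at once if the grease jar is moved by more than 40 mm (distance of grease_jar from where it was at the start of the episode above 0.04 m).
It fails at once if the hammer is moved by more than 40 mm (distance of hammer from where it was at the start of the episode above 0.04 m).
It fails at once if the parts bin is moved by more than 40 mm (distance of parts_bin from where it was at the start of the episode above 0.04 m).
Of plate0, plate1, plate2, plate3, plate4 only 3 to 5 are there at a start; the rules pass over those that are not, and their reading is None.
At some moment in a run one of plate0, plate1, plate2, plate3, plate4 may be knocked a few centimetres aside while the robot is not near it.
Once in a run the grip may slacken for a moment while it holds something.
It also fails if it takes over 210 s, if anything falls off the work surface, if the arm or the gripper's body presses on something with over 40 N, if the wrist force passes 120 N, or if a joint passes its speed limit or range.

ROBOT

A 6-joint arm with a two-finger parallel gripper is mounted at the origin on the work surface. World frame = base frame: x ahead of the robot, y to its left, z up, the work surface at z = 0. Lengths are in mm, angles in rad, forces in N, time in s.
With the tool pointing down it reaches from about 350 to 775 mm from the base axis. Payload 7.3 kg.
Tool frame: the origin (TCP) lies on the centre line of the jaws, within the pads' length; the fingertips stand 22 mm ahead of it and the grasp point (between the pads) lies 3 mm ahead of it; x points along the fingers, z is the direction in which the jaws open and shut, and the axes are right-handed (so a half turn about x gives the same grasp; the last joint's range is limited). The gripper opens to 92 mm and grips with 3 to 60 N. Pads are 19 mm wide; open, the fingers measure 130 mm over their backs; the gripper's body (75 mm by 190 mm) begins 47 mm behind the grasp point.
Start: joints at [-1.46, 0.342, 1.524, -0, 1.275, -0.146], TCP at [133.365, -507.796, 248.741] pointing down, gripper open.
Joint ranges: [-2.53, 2.53], [-0.77, 2.02], [0.04, 2.7], [-1, 4.14], [0.28, 2.66], [-3.11, 3.11]. Speed limits (rad/s): [2.57, 2.57, 3.14, 3.14, 3.14, 3.14].

INTERFACE

Orientations are given as [roll, pitch, yaw] about the fixed x, y, z axes, in that order (R = Rz(yaw) Ry(pitch) Rx(roll)).
In Python, from plant import readout, imaging, bot gives the robot as it stands.
- The arm moves only by the tool arm_command, never from a script. Its argument "plan" is a list of rows, each an object of numbers: "tx", "ty", "tz": the shift along the tool's x, y, z in cm; "wx", "wy", "wz": the turn, a rotation vector about the tool's x, y, z in rad; "jaw": the opening, from -1 (shut) to 1 (fully open). In form: [{"tx": .., "ty": .., "tz": .., "wx": .., "wy": .., "wz": .., "jaw": ..}, ...]. A call has 1 to 20 rows; each row shifts and turns the commanded pose from where the row before left it, along the tool's axes as they then stand; what a row does not reach is not made up. A row lasts 1/10 s, in which the tool goes at most 50 mm and 8.59 degrees, less where a joint would pass 70% of its speed; a pose out of reach is approached as far as the arm can. A call with a gripper value outside its range is refused whole. The fingers move at their own pace and stop on an object; the grip force is fixed at half the most. Time passes only in rows, so rows that do not move let the fingers close. It gives the time, the measured TCP pose, the force and the opening at its end, in the units of the state.
- readout.get_obs(): the state, without advancing time (a new reading comes with each control period).
- imaging.capture(name): name is "side" or "top" or "wrist"; returns the picture (480x640x3 uint8, blue, green, red); there is no depth.
- imaging.get_calibration(name): a dict with "fx", "fy", "cx", "cy" (pixels), "position" and "rotation" of the camera in the world; the wrist camera has in their place "mount" (4x4, takes a point from camera to tool coordinates, whose origin is the TCP and whose axes are the tool frame's). Camera axes: x right, y up, looking along -z (the intrinsics and any distortion apply to the point x, -y, -z); pixel columns grow to the right and rows downward; lengths in mm; the calibration is good to about 2 mm. A picture is of the moment at which its call begins: read the wrist's pose just before it. get_calibration takes no time and is no camera call.
- bot.close_job(): hands the job in, once; it reports no verdict.
The state is a dict: "time": time; "joint_positions": joint angles; "dq": joint speeds; "tau": joint torques, N m; "tool_pos": TCP position; "tcp_rot": TCP orientation; "contact_force": force on the tool from outside, world axes, zero at the start; "moment": the same for the moment, N m; "grip_width": finger opening in mm.
Only numpy, scipy, OpenCV 4.12 (cv2) and the standard library are available. Lean on these libraries where they do the work, as an engineer would, in place of code of your own. Each camera call takes 0.05 s, during which the arm holds its last target.

## Working session

There is one attempt and no reset: what is moved stays moved. The work goes in short steps, Python scripts to look and compute and a tool call to move; the robot and the scene stay as the last step left them, time stands still between calls to the robot, and variables do not carry over. Pictures are saved under pics/ and viewed, and the job is handed in when it is done.

Besides the shell and the picture viewer there is one more tool, called after "Call:" as a command line: name --argument value ..., lists and objects as JSON in quotes. arm_command: Moves the arm, as the interface text tells. Its arguments: {"type":"object","properties":{"plan":{"type":"array"}},"required":["plan"]}

```bash
mkdir -p pics; ls
python3 - <<'E'
from plant import readout, imaging, bot
import cv2
print(readout.get_obs())
for n in ("side","top","wrist"):
    print(n,imaging.get_calibration(n))
for n in ("side","top"):
    cv2.imwrite(f"pics/{n}0.png",imaging.capture(n))
E
```

```text
pics
{'time': 0.0, 'joint_positions': array([-1.45997117e+00,  3.42726596e-01,  1.52500566e+00, -4.66024105e-05,
        1.27542361e+00, -1.45994396e-01]), 'dq': array([ 0.00010173,  0.00058684, -0.00093397,  0.00042114,  0.00031058,
       -0.00091066]), 'tau': array([-1.39109776e-03, -4.31244743e+01, -2.44221014e+01,  7.17408629e-02,
        5.59722050e-02, -1.22295064e-04]), 'tool_pos': array([ 133.32220882, -507.39870941,  248.04690168]), 'tcp_rot': array([3.02409773, 1.56923247, 1.71013456]), 'contact_force': array([0.42614712, 0.17217291, 0.46730495]), 'moment': array([-0.02926948, -0.01169805, -0.03581001]), 'grip_width': 92.09456657524619}
side {'fx': 617.480184025893, 'fy': 617.480184025893, 'cx': 312.0213978434191, 'cy': 231.72987368885705, 'position': array([-186.74951604, 1254.85677664, 1149.46762445]), 'rotation': array([ 0.93333849, -0.00337932, -2.60580946])}
top {'fx': 454.5989621074877, 'fy': 454.5989621074877, 'cx': 320.8717440517694, 'cy': 239.03468393420172, 'position': array([ 310.27430619,   43.22699267, 1217.75894318]), 'rotation': array([ 0.20384529, -0.00379451, -1.42705629])}
wrist {'fx': 385.4013476105193, 'fy': 385.4013476105193, 'cx': 322.49546970114847, 'cy': 239.57091566663178, 'mount': array([[-5.05077066e-04,  2.82452527e-01, -9.59281145e-01,
        -1.36373024e+02],
       [-1.42675228e-03,  9.59280087e-01,  2.82452966e-01,
         7.71063975e+01],
       [ 9.99998855e-01,  1.51131708e-03, -8.15205858e-05,
         5.45725971e-02],
       [ 0.00000000e+00,  0.00000000e+00,  0.00000000e+00,
         1.00000000e+00]])}
```

View pics/top0.png

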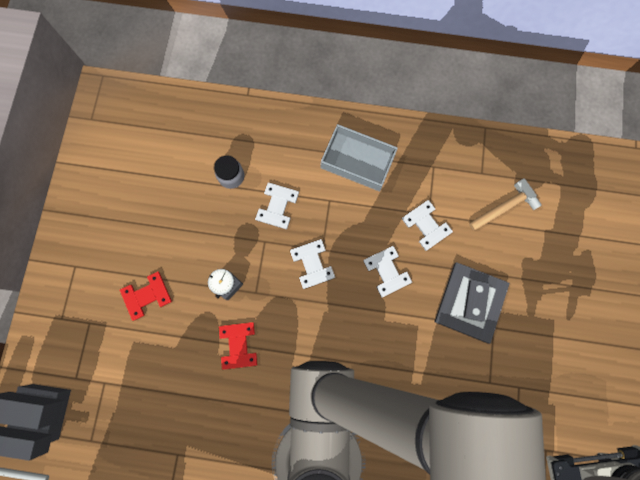

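View pics/side0.png

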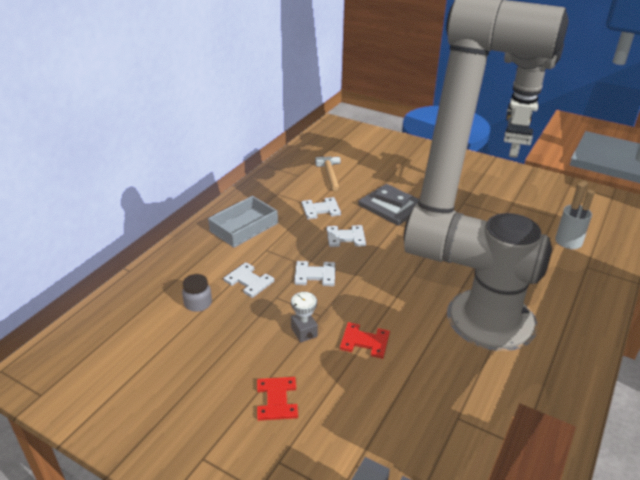

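```bash
cat > h.py <<'E'
import numpy as np, cv2
from scipy.spatial.transform import Rotation as R
from plant import readout, imaging, bot
def pose():
    o=readout.get_obs(); return np.array(o['tool_pos']),R.from_euler('xyz',o['tcp_rot']).as_matrix(),o
def cam(name):
    c=imaging.get_calibration(name)
    if name=='wrist':
        p,Rm,o=pose(); m=np.array(c['mount']); return c,p+Rm@m[:3,3],Rm@m[:3,:3]
    return c,np.array(c['position']),R.from_euler('xyz',c['rotation']).as_matrix()
def grab(name,fn=None):
    C=cam(name); im=imaging.capture(name)
    if fn: cv2.imwrite('pics/'+fn,im)
    return im,C
def px2w(C,uv,z):
    c,p,Rm=C; uv=np.atleast_2d(np.array(uv,float))
    d=np.stack([(uv[:,0]-c['cx'])/c['fx'],-(uv[:,1]-c['cy'])/c['fy'],-np.ones(len(uv))],1)@Rm.T
    return p[:2]+d[:,:2]*((z-p[2])/d[:,2])[:,None]
def w2px(C,P):
    c,p,Rm=C; q=(np.atleast_2d(P)-p)@Rm
    return np.stack([c['cx']+c['fx']*q[:,0]/-q[:,2],c['cy']-c['fy']*q[:,1]/-q[:,2]],1)
def rect(P):
    """min-area rect of world points -> centre, (long,short), long-axis angle in [-pi/2,pi/2)"""
    (c,s,a)=cv2.minAreaRect(P.astype(np.float32)); a=np.deg2rad(a); s=list(s)
    if s[0]<s[1]: s=s[::-1]; a+=np.pi/2
    return np.array(c),s,(a+np.pi/2)%np.pi-np.pi/2
def blobs(mask,C,z,amin=200):
    out=[]
    cs,_=cv2.findContours(mask,cv2.RETR_EXTERNAL,cv2.CHAIN_APPROX_NONE)
    for k in cs:
        if cv2.contourArea(k)<amin: continue
        W=px2w(C,k[:,0,:],z); c,s,a=rect(W); A=cv2.contourArea(W.astype(np.float32))
        m=cv2.moments((W-c).astype(np.float32)); cen=c+np.array([m['m10'],m['m01']])/m['m00']
        out.append(dict(px=k[:,0,:].mean(0).round(0),c=c.round(1),cen=cen.round(1),s=np.round(s,1),a=round(a,3),A=round(A)))
    return out
def show(b):
    for k in b: print({x:(v.tolist() if hasattr(v,'tolist') else v) for x,v in k.items()})
def goto(x,y,z,ang=None):
    """shift in tool axes (cm) to target, wx to bring jaw axis to world angle ang (mod pi)"""
    p,Rm,o=pose(); d=Rm.T@(np.array([x,y,z])-p)/10
    ja=np.arctan2(Rm[1,2],Rm[0,2]); print('pos',p.round(1),'jawang',ja.round(3),'down',Rm[:,0].round(3),'q6',o['joint_positions'][5].round(2),'t',round(o['time'],2),'w',round(o['grip_width'],1))
    if ang is not None:
        w=(ang-ja+np.pi/2)%np.pi-np.pi/2; print('wx (tool) =',round(-w,3))
        Rz=R.from_rotvec([0,0,w]).as_matrix()@Rm; d=Rz.T@(np.array([x,y,z])-p)/10
        print('alt wx',round(-w+np.pi*np.sign(w),3))
    print('shift cm after turn',d.round(2))
E
python3 - <<'E'
from h import *
im=cv2.imread('pics/top0.png'); C=cam('top')
hsv=cv2.cvtColor(im,cv2.COLOR_BGR2HSV)
m=((hsv[...,1]<40)&(hsv[...,2]>190)).astype(np.uint8)*255
m[:110]=0
show(blobs(m,C,12,80))
print(w2px(C,[[0,0,0],[300,0,0]]), w2px(cam('side'),[[0,0,0]]))
goto(0,0,0)
im2,C=grab('wrist','w0.png')
E
```

```text
{'px': [21.0, 477.0], 'c': [-133.5, 711.7], 'cen': [-133.3, 720.3], 's': [110.3, 7.6], 'a': -1.567, 'A': 479}
{'px': [461.0, 298.0], 'c': [456.0, -317.2], 'cen': [450.7, -312.8], 's': [105.9, 28.5], 'a': -0.233, 'A': 1941}
{'px': [220.0, 281.0], 'c': [405.6, 322.2], 'cen': [405.2, 322.2], 's': [64.1, 62.9], 'a': -0.277, 'A': 3051}
{'px': [391.0, 272.0], 'c': [496.9, -114.0], 'cen': [491.2, -122.8], 's': [110.2, 89.3], 'a': 0.592, 'A': 5656}
{'px': [310.0, 263.0], 'c': [487.5, 89.6], 'cen': [489.1, 93.1], 's': [111.0, 89.4], 'a': 0.473, 'A': 6673}
{'px': [427.0, 225.0], 'c': [639.1, -206.5], 'cen': [639.0, -206.6], 's': [109.8, 90.2], 'a': 0.75, 'A': 7196}
{'px': [276.0, 205.0], 'c': [634.5, 209.1], 'cen': [634.5, 208.9], 's': [111.2, 89.2], 'a': -0.153, 'A': 7274}
[[318.34130499 461.80036365]
 [334.89460382 339.3931946 ]] [[492.53321132 317.44628125]]
pos [ 133.3 -507.5  248.1] jawang -1.314 down [-0.     0.001 -1.   ] q6 -0.15 t 0.1 w 91.5
shift cm after turn [ 2.488e+01 -1.000e-02 -5.244e+01]
```

Run:
```python
from h import *
print(px2w(cam('top'),[[455,262],[508,280],[488,343],[436,325],[472,302]],20))
goto(440,-330,248)
```

```text
[[ 545.59672992 -288.57835667]
 [ 517.74576127 -431.53195649]
 [ 347.59969534 -390.38877922]
 [ 373.78182084 -253.66444912]
 [ 446.32436947 -341.58665768]]
pos [ 133.3 -507.5  248.2] jawang -1.314 down [-0.     0.001 -1.   ] q6 -0.15 t 0.15 w 91.9
shift cm after turn [ 0.04 34.17 -9.38]
```

Call:
arm_command --plan '[{"ty":3.4,"tz":-0.9},{"ty":3.4,"tz":-0.9},{"ty":3.4,"tz":-0.9},{"ty":3.4,"tz":-0.9},{"ty":3.4,"tz":-0.9},{"ty":3.4,"tz":-0.9},{"ty":3.4,"tz":-0.9},{"ty":3.4,"tz":-0.9},{"ty":3.4,"tz":-0.9},{"ty":3.4,"tz":-0.9},{},{},{}]'

```text
invalid input at $.plan[0]: expected keys tx, ty, tz, wx, wy, wz, jaw
```

Run:
```python
from h import *
grab('wrist','w1.png'); goto(446,-341,248)
```

```text
pos [ 133.3 -507.6  248.3] jawang -1.314 down [-0.     0.001 -1.   ] q6 -0.15 t 0.2 w 92.0
shift cm after turn [ 0.04 34.47 -8.17]
```

View pics/w1.png

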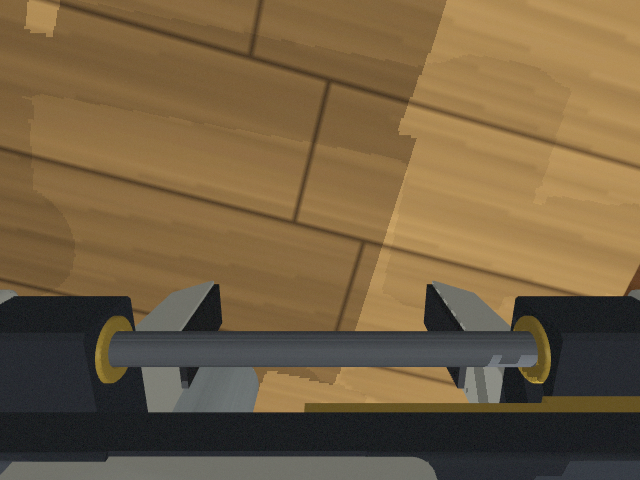

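Call:
arm_command --plan '[{"tx":0,"ty":3,"tz":-0.8,"wx":0,"wy":0,"wz":0,"jaw":1},{"tx":0,"ty":3,"tz":-0.8,"wx":0,"wy":0,"wz":0,"jaw":1},{"tx":0,"ty":3,"tz":-0.8,"wx":0,"wy":0,"wz":0,"jaw":1},{"tx":0,"ty":3,"tz":-0.8,"wx":0,"wy":0,"wz":0,"jaw":1},{"tx":0,"ty":3,"tz":-0.8,"wx":0,"wy":0,"wz":0,"jaw":1},{"tx":0,"ty":3,"tz":-0.8,"wx":0,"wy":0,"wz":0,"jaw":1},{"tx":0,"ty":3,"tz":-0.8,"wx":0,"wy":0,"wz":0,"jaw":1},{"tx":0,"ty":3,"tz":-0.8,"wx":0,"wy":0,"wz":0,"jaw":1},{"tx":0,"ty":3,"tz":-0.8,"wx":0,"wy":0,"wz":0,"jaw":1},{"tx":0,"ty":3,"tz":-0.8,"wx":0,"wy":0,"wz":0,"jaw":1},{"tx":0,"ty":0,"tz":0,"wx":0,"wy":0,"wz":0,"jaw":1},{"tx":0,"ty":0,"tz":0,"wx":0,"wy":0,"wz":0,"jaw":1},{"tx":0,"ty":0,"tz":0,"wx":0,"wy":0,"wz":0,"jaw":1}]'

```text
time: 1.5
tool_pos: [402.5, -354.6, 248.6]
tcp_rot: [-1.894, 1.57, 3.074]
contact_force: [0.4, 0.0, 0.4]
grip_width: 92.0
```

Run:
```python
from h import *
grab('wrist','w2.png'); goto(446,-341,248)
```

```text
pos [ 402.4 -354.8  248.7] jawang -1.315 down [-0. -0. -1.] q6 0.45 t 1.55 w 91.5
shift cm after turn [ 0.06  4.57 -0.23]
```

View pics/w2.png

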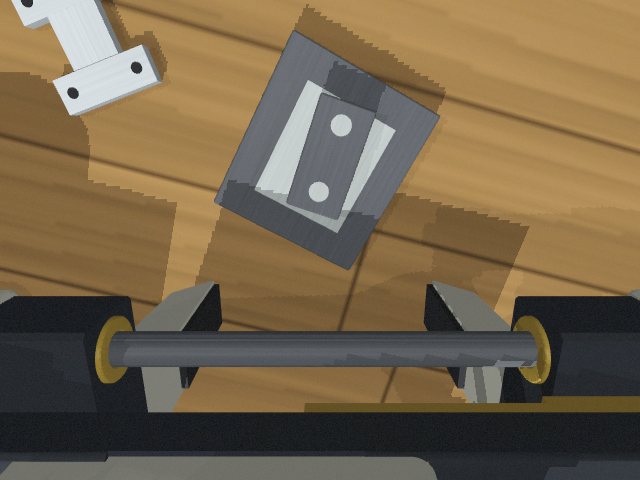

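Run:
```python
from h import *
C=cam('wrist'); im=cv2.imread('pics/w2.png')
P=px2w(C,[[293,31],[439,116],[349,269],[215,202]],20); print(P.round(1)); print(rect(P), P.mean(0))
P=px2w(C,[[321,95],[377,113],[339,218],[288,203]],42); print(rect(P), P.mean(0))
g=im.min(axis=2); m=(g>190).astype(np.uint8)*255; m[280:]=0
show(blobs(m,C,42,60))
S=px2w(C,[[341,125],[319,192]],42); print(S,S.mean(0),np.arctan2(*(S[0]-S[1])[::-1]))
```

```text
[[ 545.8 -291.7]
 [ 511.8 -435. ]
 [ 349.6 -396.3]
 [ 383.4 -253.2]]
(array([ 447.61810303, -344.1539917 ]), [166.92135620117188, 147.34852600097656], np.float64(-0.2322530802433196)) [ 447.65686132 -344.05636403]
(array([ 451.74597168, -349.78665161]), [97.38024139404297, 49.45790481567383], np.float64(-0.06139571682235978)) [ 451.77042149 -349.4807149 ]
{'px': [318.0, 191.0], 'c': [422.0, -345.6], 'cen': [421.8, -345.9], 's': [16.2, 16.1], 'a': 0.254, 'A': 213}
{'px': [378.0, 151.0], 'c': [466.9, -385.7], 'cen': [473.7, -388.7], 's': [48.7, 9.9], 'a': -0.229, 'A': 236}
{'px': [341.0, 125.0], 'c': [481.6, -350.2], 'cen': [481.8, -350.3], 's': [16.4, 16.3], 'a': 0.254, 'A': 216}
{'px': [291.0, 142.0], 'c': [457.5, -315.9], 'cen': [453.7, -311.9], 's': [99.9, 27.6], 'a': -0.234, 'A': 1917}
{'px': [82.0, 48.0], 'c': [492.3, -134.7], 'cen': [482.2, -138.7], 's': [90.5, 81.5], 'a': 0.59, 'A': 4410}
[[ 481.78072583 -350.55463249]
 [ 421.37379019 -346.71009511]] [ 451.57725801 -348.6323638 ] -0.06355825003417981
```

Run:
```python
from h import *
goto(451.7,-348.5,46,-0.065-np.pi/2)
```

```text
pos [ 402.4 -354.8  248.7] jawang -1.315 down [-0. -0. -1.] q6 0.45 t 1.55 w 91.5
wx (tool) = 0.321
alt wx -2.821
shift cm after turn [20.26  4.89 -0.95]
```

Call:
arm_command --plan '[{"tx":0,"ty":0,"tz":0,"wx":0.107,"wy":0,"wz":0,"jaw":1},{"tx":0,"ty":0,"tz":0,"wx":0.107,"wy":0,"wz":0,"jaw":1},{"tx":0,"ty":0,"tz":0,"wx":0.107,"wy":0,"wz":0,"jaw":1},{"tx":2,"ty":2.45,"tz":-0.48,"wx":0,"wy":0,"wz":0,"jaw":1},{"tx":3,"ty":2.44,"tz":-0.47,"wx":0,"wy":0,"wz":0,"jaw":1},{"tx":3,"ty":0,"tz":0,"wx":0,"wy":0,"wz":0,"jaw":1},{"tx":3,"ty":0,"tz":0,"wx":0,"wy":0,"wz":0,"jaw":1},{"tx":2,"ty":0,"tz":0,"wx":0,"wy":0,"wz":0,"jaw":1},{"tx":0,"ty":0,"tz":0,"wx":0,"wy":0,"wz":0,"jaw":1},{"tx":0,"ty":0,"tz":0,"wx":0,"wy":0,"wz":0,"jaw":1}]'

```text
time: 2.55
tool_pos: [452.2, -348.7, 119.2]
tcp_rot: [0.225, 1.571, -1.412]
contact_force: [-0.2, 0.3, 1.1]
grip_width: 91.8
```

Run:
```python
from h import *
grab('wrist','w3.png');goto(451.7,-348.5,46,-0.065-np.pi/2)
```

```text
pos [ 452.7 -348.9  120. ] jawang -1.636 down [ 0.001 -0.001 -1.   ] q6 0.85 t 2.6 w 91.9
wx (tool) = -0.0
alt wx 3.141
shift cm after turn [ 7.4  -0.11 -0.04]
```

View pics/w3.png

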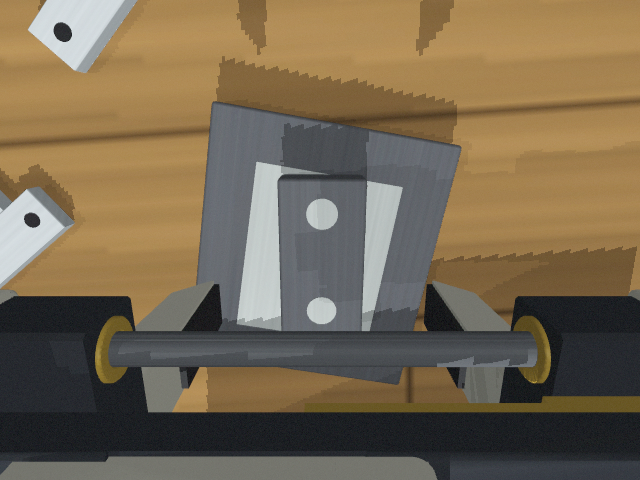

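Run:
```python
from h import *
C=cam('wrist'); S=px2w(C,[[322,214],[321,311]],42); print(S,S.mean(0),np.linalg.norm(S[0]-S[1]))
S=px2w(C,[[212,102],[461,147]],20); print(S,np.linalg.norm(S[0]-S[1]))
```

```text
[[ 481.92763544 -350.48847236]
 [ 421.3245591  -345.80757718]] [ 451.62609727 -348.14802477] 60.783580361684415
[[ 547.39266943 -291.11333676]
 [ 512.32387495 -435.79938398]] 148.8753593070123
```

Call:
arm_command --plan '[{"tx":2,"ty":0,"tz":0,"wx":0,"wy":0,"wz":0,"jaw":1},{"tx":2,"ty":0,"tz":0,"wx":0,"wy":0,"wz":0,"jaw":1},{"tx":2,"ty":0,"tz":0,"wx":0,"wy":0,"wz":0,"jaw":1},{"tx":1.4,"ty":0,"tz":0,"wx":0,"wy":0,"wz":0,"jaw":1},{"tx":0,"ty":0,"tz":0,"wx":0,"wy":0,"wz":0,"jaw":1},{"tx":0,"ty":0,"tz":0,"wx":0,"wy":0,"wz":0,"jaw":-1},{"tx":0,"ty":0,"tz":0,"wx":0,"wy":0,"wz":0,"jaw":-1},{"tx":0,"ty":0,"tz":0,"wx":0,"wy":0,"wz":0,"jaw":-1},{"tx":0,"ty":0,"tz":0,"wx":0,"wy":0,"wz":0,"jaw":-1},{"tx":0,"ty":0,"tz":0,"wx":0,"wy":0,"wz":0,"jaw":-1},{"tx":0,"ty":0,"tz":0,"wx":0,"wy":0,"wz":0,"jaw":-1},{"tx":0,"ty":0,"tz":0,"wx":0,"wy":0,"wz":0,"jaw":-1}]'

```text
time: 3.8
tool_pos: [452.7, -348.0, 44.9]
tcp_rot: [0.594, 1.57, -1.041]
contact_force: [-0.6, -0.6, 2.8]
grip_width: 49.7
```

Run:
```python
from h import *
goto(412,-495,110,-0.232-np.pi/2)
```

```text
pos [ 452.7 -348.    44.9] jawang -1.635 down [ 0. -0. -1.] q6 0.85 t 3.8 w 49.7
wx (tool) = 0.168
alt wx -2.974
shift cm after turn [-6.5  -0.58 15.24]
```

Call:
arm_command --plan '[{"tx":-1.5,"ty":0,"tz":0,"wx":0,"wy":0,"wz":0,"jaw":-1},{"tx":-2.5,"ty":0,"tz":0,"wx":0,"wy":0,"wz":0,"jaw":-1},{"tx":-2.5,"ty":0,"tz":0,"wx":0.084,"wy":0,"wz":0,"jaw":-1},{"tx":0,"ty":0,"tz":0,"wx":0.084,"wy":0,"wz":0,"jaw":-1},{"tx":0,"ty":-0.1,"tz":2,"wx":0,"wy":0,"wz":0,"jaw":-1},{"tx":0,"ty":-0.1,"tz":3,"wx":0,"wy":0,"wz":0,"jaw":-1},{"tx":0,"ty":-0.1,"tz":3,"wx":0,"wy":0,"wz":0,"jaw":-1},{"tx":0,"ty":-0.1,"tz":3,"wx":0,"wy":0,"wz":0,"jaw":-1},{"tx":0,"ty":-0.1,"tz":3,"wx":0,"wy":0,"wz":0,"jaw":-1},{"tx":0,"ty":0,"tz":1.2,"wx":0,"wy":0,"wz":0,"jaw":-1},{"tx":2,"ty":0,"tz":0,"wx":0,"wy":0,"wz":0,"jaw":-1},{"tx":2,"ty":0,"tz":0,"wx":0,"wy":0,"wz":0,"jaw":-1},{"tx":2,"ty":0,"tz":0,"wx":0,"wy":0,"wz":0,"jaw":-1},{"tx":1.5,"ty":0,"tz":0,"wx":0,"wy":0,"wz":0,"jaw":-1},{"tx":0.5,"ty":0,"tz":0,"wx":0,"wy":0,"wz":0,"jaw":-1},{"tx":0,"ty":0,"tz":0,"wx":0,"wy":0,"wz":0,"jaw":-1},{"tx":0,"ty":0,"tz":0,"wx":0,"wy":0,"wz":0,"jaw":-1},{"tx":0,"ty":0,"tz":0,"wx":0,"wy":0,"wz":0,"jaw":-1}]'

```text
time: 5.6
tool_pos: [413.2, -495.2, 30.9]
tcp_rot: [0.809, 1.569, -0.994]
contact_force: [0.4, -0.6, -7.8]
grip_width: 49.7
```

Call:
arm_command --plan '[{"tx":0.3,"ty":0,"tz":0,"wx":0,"wy":0,"wz":0,"jaw":-1},{"tx":0.2,"ty":0,"tz":0,"wx":0,"wy":0,"wz":0,"jaw":-1},{"tx":0.1,"ty":0,"tz":0,"wx":0,"wy":0,"wz":0,"jaw":-1},{"tx":0,"ty":0,"tz":0,"wx":0,"wy":0,"wz":0,"jaw":-1},{"tx":0,"ty":0,"tz":0,"wx":0,"wy":0,"wz":0,"jaw":-1}]'

```text
time: 6.1
tool_pos: [412.9, -494.9, 25.0]
tcp_rot: [0.733, 1.57, -1.07]
contact_force: [-2.3, 2.7, 6.1]
grip_width: 50.0
```

Call:
arm_command --plan '[{"tx":0,"ty":0,"tz":0,"wx":0,"wy":0,"wz":0,"jaw":1},{"tx":0,"ty":0,"tz":0,"wx":0,"wy":0,"wz":0,"jaw":1},{"tx":0,"ty":0,"tz":0,"wx":0,"wy":0,"wz":0,"jaw":1},{"tx":0,"ty":0,"tz":0,"wx":0,"wy":0,"wz":0,"jaw":1},{"tx":0,"ty":0,"tz":0,"wx":0,"wy":0,"wz":0,"jaw":1},{"tx":-2,"ty":0,"tz":0,"wx":0,"wy":0,"wz":0,"jaw":1},{"tx":-4,"ty":0,"tz":0,"wx":0,"wy":0,"wz":0,"jaw":1},{"tx":-4,"ty":0,"tz":0,"wx":0,"wy":0,"wz":0,"jaw":1},{"tx":-4,"ty":0,"tz":0,"wx":0,"wy":0,"wz":0,"jaw":1},{"tx":-4,"ty":0,"tz":0,"wx":0,"wy":0,"wz":0,"jaw":1},{"tx":-4,"ty":0,"tz":0,"wx":0,"wy":0,"wz":0,"jaw":1},{"tx":0,"ty":0,"tz":0,"wx":0,"wy":0,"wz":0,"jaw":1},{"tx":0,"ty":0,"tz":0,"wx":0,"wy":0,"wz":0,"jaw":1}]'

```text
time: 7.4
tool_pos: [412.9, -494.9, 244.7]
tcp_rot: [0.771, 1.569, -1.031]
contact_force: [0.0, -0.1, -0.8]
grip_width: 91.4
```

Run:
```python
from h import *
im,C=grab('top','top1.png')
hsv=cv2.cvtColor(im,cv2.COLOR_BGR2HSV)
m=((hsv[...,1]<40)&(hsv[...,2]>190)).astype(np.uint8)*255
m[:110]=0
show(blobs(m,C,12,80))
m2=m.copy(); m2[:,:200]=0; m2[:,245:]=0
show(blobs(m2,C,112,80))
goto(440,-200,248,-1.57); goto(388,300,248,-1.57)
```

```text
{'px': [601.0, 303.0], 'c': [493.7, -682.6], 'cen': [494.9, -681.5], 's': [61.5, 17.6], 'a': -0.236, 'A': 710}
{'px': [476.0, 292.0], 'c': [472.9, -352.5], 'cen': [477.9, -351.7], 's': [87.4, 56.7], 'a': 1.328, 'A': 3685}
{'px': [220.0, 281.0], 'c': [405.3, 323.0], 'cen': [405.1, 322.3], 's': [64.0, 61.2], 'a': -1.427, 'A': 2991}
{'px': [387.0, 271.0], 'c': [497.2, -112.6], 'cen': [496.6, -113.0], 's': [110.0, 89.1], 'a': 0.591, 'A': 7033}
{'px': [299.0, 251.0], 'c': [514.2, 122.4], 'cen': [513.2, 131.4], 's': [55.4, 30.2], 'a': -1.097, 'A': 879}
{'px': [427.0, 225.0], 'c': [639.8, -205.9], 'cen': [639.2, -206.3], 's': [110.3, 90.2], 'a': 0.749, 'A': 7128}
{'px': [276.0, 205.0], 'c': [634.0, 209.1], 'cen': [634.2, 209.2], 's': [110.0, 89.2], 'a': -0.151, 'A': 7109}
{'px': [220.0, 281.0], 'c': [397.4, 299.8], 'cen': [397.3, 299.1], 's': [58.7, 56.1], 'a': -1.427, 'A': 2516}
pos [ 412.6 -494.3  243. ] jawang -1.803 down [-0.001  0.001 -1.   ] q6 0.81 t 7.45 w 92.0
wx (tool) = -0.233
alt wx 2.909
shift cm after turn [ -0.48   2.77 -29.43]
pos [ 412.6 -494.3  243. ] jawang -1.803 down [-0.001  0.001 -1.   ] q6 0.81 t 7.45 w 92.0
wx (tool) = -0.233
alt wx 2.909
shift cm after turn [ -0.45  -2.39 -79.44]
```

View pics/top1.png

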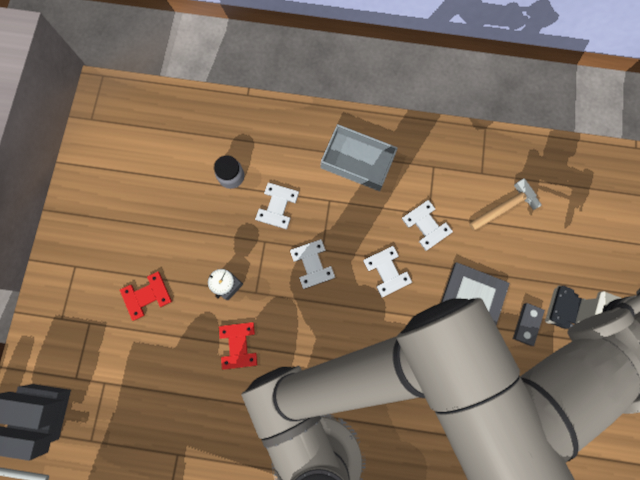

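Call:
arm_command --plan '[{"tx":0,"ty":0,"tz":0,"wx":-0.149,"wy":0,"wz":0,"jaw":1},{"tx":0,"ty":0,"tz":0,"wx":-0.149,"wy":0,"wz":0,"jaw":1},{"tx":0,"ty":0,"tz":0,"wx":-0.149,"wy":0,"wz":0,"jaw":1},{"tx":0,"ty":0,"tz":0,"wx":-0.149,"wy":0,"wz":0,"jaw":1},{"tx":0,"ty":0,"tz":0,"wx":-0.149,"wy":0,"wz":0,"jaw":1},{"tx":0,"ty":0,"tz":0,"wx":-0.149,"wy":0,"wz":0,"jaw":1},{"tx":0,"ty":0,"tz":0,"wx":-0.149,"wy":0,"wz":0,"jaw":1},{"tx":0,"ty":0,"tz":0,"wx":-0.149,"wy":0,"wz":0,"jaw":1},{"tx":0,"ty":0,"tz":0,"wx":-0.149,"wy":0,"wz":0,"jaw":1},{"tx":0,"ty":0,"tz":0,"wx":-0.149,"wy":0,"wz":0,"jaw":1},{"tx":0,"ty":0,"tz":0,"wx":0,"wy":0,"wz":0,"jaw":1}]'

```text
time: 8.55
tool_pos: [412.4, -494.1, 241.6]
tcp_rot: [2.48, 1.567, 2.168]
contact_force: [0.2, 0.1, -0.2]
grip_width: 91.8
```

Run:
```python
from h import *
goto(397,299.5,248)
```

```text
pos [ 412.4 -494.1  241.6] jawang -0.312 down [-0.002  0.003 -1.   ] q6 -0.68 t 8.55 w 91.8
shift cm after turn [ -0.4   75.07 -25.8 ]
```

19 rows of ty 3.95, tz −1.36.

Call:
arm_command --plan '[{"tx":-0.2,"ty":2.2,"tz":-0.76,"wx":0,"wy":0,"wz":0,"jaw":1},{"tx":-0.2,"ty":4,"tz":-1.37,"wx":0,"wy":0,"wz":0,"jaw":1},{"tx":0,"ty":4,"tz":-1.37,"wx":0,"wy":0,"wz":0,"jaw":1},{"tx":0,"ty":4,"tz":-1.37,"wx":0,"wy":0,"wz":0,"jaw":1},{"tx":0,"ty":4,"tz":-1.37,"wx":0,"wy":0,"wz":0,"jaw":1},{"tx":0,"ty":4,"tz":-1.37,"wx":0,"wy":0,"wz":0,"jaw":1},{"tx":0,"ty":4,"tz":-1.37,"wx":0,"wy":0,"wz":0,"jaw":1},{"tx":0,"ty":4,"tz":-1.37,"wx":0,"wy":0,"wz":0,"jaw":1},{"tx":0,"ty":4,"tz":-1.37,"wx":0,"wy":0,"wz":0,"jaw":1},{"tx":0,"ty":4,"tz":-1.37,"wx":0,"wy":0,"wz":0,"jaw":1},{"tx":0,"ty":4,"tz":-1.37,"wx":0,"wy":0,"wz":0,"jaw":1},{"tx":0,"ty":4,"tz":-1.37,"wx":0,"wy":0,"wz":0,"jaw":1},{"tx":0,"ty":4,"tz":-1.37,"wx":0,"wy":0,"wz":0,"jaw":1},{"tx":0,"ty":4,"tz":-1.37,"wx":0,"wy":0,"wz":0,"jaw":1},{"tx":0,"ty":4,"tz":-1.37,"wx":0,"wy":0,"wz":0,"jaw":1},{"tx":0,"ty":4,"tz":-1.37,"wx":0,"wy":0,"wz":0,"jaw":1},{"tx":0,"ty":4,"tz":-1.37,"wx":0,"wy":0,"wz":0,"jaw":1},{"tx":0,"ty":4,"tz":-1.37,"wx":0,"wy":0,"wz":0,"jaw":1},{"tx":0,"ty":4,"tz":-1.37,"wx":0,"wy":0,"wz":0,"jaw":1},{"tx":0,"ty":0.8,"tz":-0.3,"wx":0,"wy":0,"wz":0,"jaw":1}]'

```text
time: 10.55
tool_pos: [398.1, 301.4, 246.4]
tcp_rot: [-2.937, 1.569, 3.032]
contact_force: [0.2, -0.2, -0.1]
grip_width: 91.7
```

Call:
arm_command --plan '[{"tx":0,"ty":0,"tz":0,"wx":0,"wy":0,"wz":0,"jaw":1},{"tx":0,"ty":0,"tz":0,"wx":0,"wy":0,"wz":0,"jaw":1},{"tx":0,"ty":0,"tz":0,"wx":0,"wy":0,"wz":0,"jaw":1}]'

```text
time: 10.85
tool_pos: [399.1, 296.7, 247.5]
tcp_rot: [-1.832, 1.57, -2.148]
contact_force: [0.7, 0.4, -0.7]
grip_width: 92.0
```

Run:
```python
from h import *
grab('wrist','w4.png')
goto(397,299.5,248)
```

```text
pos [399.2 296.8 247.7] jawang -0.316 down [-0. -0. -1.] q6 0.8 t 10.9 w 91.8
shift cm after turn [-0.03  0.19 -0.3 ]
```

View pics/w4.png

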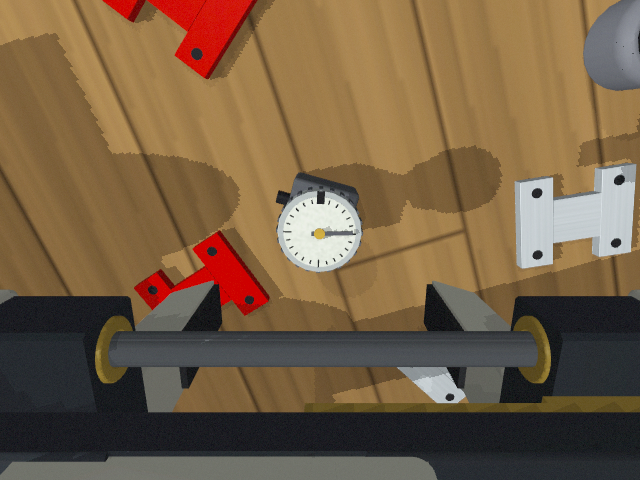

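```bash
cat >> h.py <<'E'
def dial(im,C,fn=None):
    """rectify dial plane z=112 about bezel centre (10px/mm->6) and save"""
    return None
E
python3 - <<'E'
from h import *
im=cv2.imread('pics/w4.png')
cv2.imwrite('pics/w4z.png',cv2.resize(im[170:290,250:390],None,fx=5,fy=5,interpolation=cv2.INTER_CUBIC))
E
```

```text
(no output)
```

View pics/w4z.png

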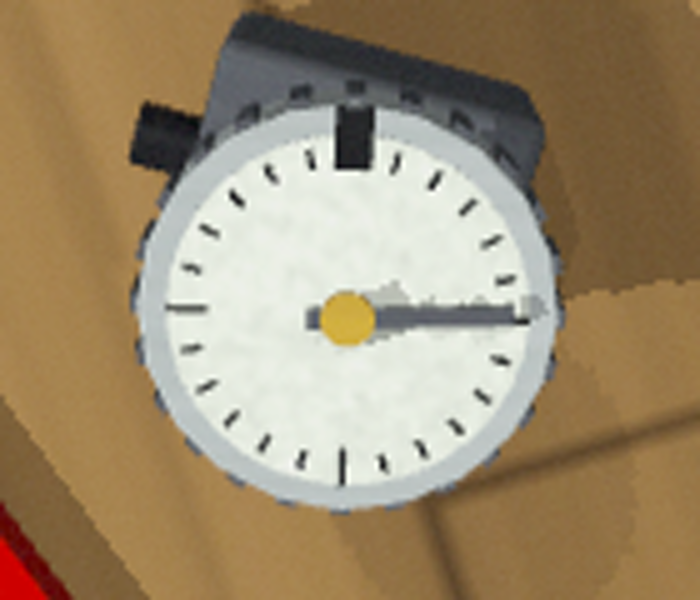

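Run:
```python
from h import *
C=cam('wrist')
f=lambda l,z: px2w(C,[[250+(x+0.5)/5-.5,170+(y+.5)/5-.5] for x,y in l],z)
im=cv2.imread('pics/w4.png'); hsv=cv2.cvtColor(im,cv2.COLOR_BGR2HSV)
m=((hsv[...,1]<35)&(hsv[...,2]>150)).astype(np.uint8)*255; m[:,:265]=0;m[:,375:]=0;m[:180]=0;m[285:]=0
m=cv2.morphologyEx(m,cv2.MORPH_CLOSE,np.ones((9,9)))
show(blobs(m,C,112,500))
ct=f([(347,306.5)],112)[0]; hub=f([(347,318)],117)[0]
mk=f([(353,138)],112)[0]; a=f([(308,318),(527,314)],117)
print(ct,hub,mk,np.linalg.norm(mk-ct),'mark ang',np.arctan2(*(mk-ct)[::-1]))
d=a[1]-a[0]; print(a,np.linalg.norm(a[1]-hub),'needle',np.arctan2(*d[::-1]))
t=f([(185,308),(342,467)],112); print([np.arctan2(*(x-ct)[::-1]) for x in t])
```

```text
{'px': [319.0, 231.0], 'c': [398.1, 299.4], 'cen': [398.1, 299.4], 's': [60.9, 60.7], 'a': -0.523, 'A': 2873}
[398.36542445 300.23075565] [398.29230374 299.87950765] [406.9963976  323.58749139] 24.900417709774047 mark ang 1.2168314355300895
[[392.96443439 301.6284321 ]
 [423.05635499 292.37827538]] 25.87521439750364 needle -0.2982288564953412
[np.float64(2.834009609900118), np.float64(-1.9204650660711713)]
```

Run:
```python
from h import *
goto(398.1,299.5,121)
```

```text
pos [399.2 296.8 247.7] jawang -0.316 down [-0. -0. -1.] q6 0.8 t 10.9 w 91.8
shift cm after turn [12.67  0.23 -0.19]
```

Call:
arm_command --plan '[{"tx":0,"ty":0.23,"tz":-0.19,"wx":0,"wy":0,"wz":0,"jaw":1},{"tx":3,"ty":0,"tz":0,"wx":0,"wy":0,"wz":0,"jaw":1},{"tx":3,"ty":0,"tz":0,"wx":0,"wy":0,"wz":0,"jaw":1},{"tx":3,"ty":0,"tz":0,"wx":0,"wy":0,"wz":0,"jaw":1},{"tx":2,"ty":0,"tz":0,"wx":0,"wy":0,"wz":0,"jaw":1},{"tx":1.7,"ty":0,"tz":0,"wx":0,"wy":0,"wz":0,"jaw":1},{"tx":0,"ty":0,"tz":0,"wx":0,"wy":0,"wz":0,"jaw":1},{"tx":0,"ty":0,"tz":0,"wx":0,"wy":0,"wz":0,"jaw":1},{"tx":0,"ty":0,"tz":0,"wx":0,"wy":0,"wz":0,"jaw":1}]'

```text
time: 11.8
tool_pos: [398.6, 301.1, 121.8]
tcp_rot: [0.77, 1.569, 0.457]
contact_force: [0.3, -0.8, 0.6]
grip_width: 91.8
```

Run:
```python
from h import *
goto(398.1,299.5,121)
grab('wrist','w5.png')
```

```text
pos [398.6 301.1 121.8] jawang -0.313 down [ 0.002  0.001 -1.   ] q6 0.81 t 11.8 w 91.8
shift cm after turn [ 0.08 -0.16 -0.  ]
```

View pics/w5.png

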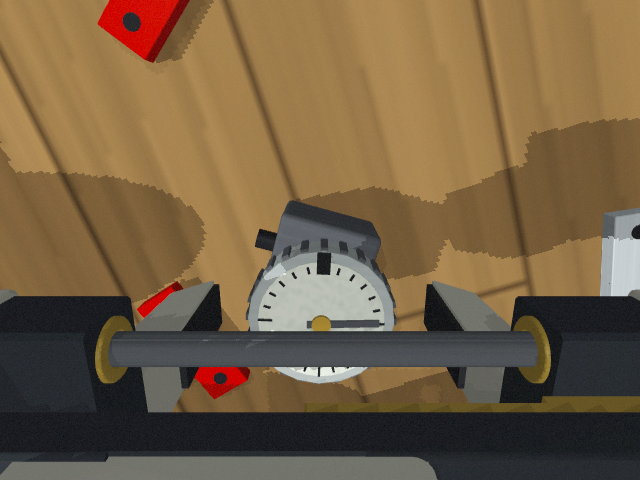

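Call:
arm_command --plan '[{"tx":0,"ty":-0.1,"tz":0,"wx":0,"wy":0,"wz":0,"jaw":-1},{"tx":0,"ty":0,"tz":0,"wx":0,"wy":0,"wz":0,"jaw":-1},{"tx":0,"ty":0,"tz":0,"wx":0,"wy":0,"wz":0,"jaw":-1},{"tx":0,"ty":0,"tz":0,"wx":0,"wy":0,"wz":0,"jaw":-1},{"tx":0,"ty":0,"tz":0,"wx":0,"wy":0,"wz":0,"jaw":-1},{"tx":0,"ty":0,"tz":0,"wx":0,"wy":0,"wz":0,"jaw":-1}]'

```text
time: 12.45
tool_pos: [397.5, 300.0, 120.8]
tcp_rot: [-1.758, 1.571, -2.071]
contact_force: [-0.1, 0.1, 2.1]
grip_width: 61.0
```

Call:
arm_command --plan '[{"tx":0,"ty":0,"tz":0,"wx":0.127,"wy":0,"wz":0,"jaw":-1},{"tx":0,"ty":0,"tz":0,"wx":0.127,"wy":0,"wz":0,"jaw":-1},{"tx":0,"ty":0,"tz":0,"wx":0.127,"wy":0,"wz":0,"jaw":-1},{"tx":0,"ty":0,"tz":0,"wx":0.127,"wy":0,"wz":0,"jaw":-1},{"tx":0,"ty":0,"tz":0,"wx":0.127,"wy":0,"wz":0,"jaw":-1},{"tx":0,"ty":0,"tz":0,"wx":0.127,"wy":0,"wz":0,"jaw":-1},{"tx":0,"ty":0,"tz":0,"wx":0.127,"wy":0,"wz":0,"jaw":-1},{"tx":0,"ty":0,"tz":0,"wx":0.127,"wy":0,"wz":0,"jaw":-1},{"tx":0,"ty":0,"tz":0,"wx":0.127,"wy":0,"wz":0,"jaw":-1},{"tx":0,"ty":0,"tz":0,"wx":0.127,"wy":0,"wz":0,"jaw":-1},{"tx":0,"ty":0,"tz":0,"wx":0.127,"wy":0,"wz":0,"jaw":-1},{"tx":0,"ty":0,"tz":0,"wx":0.127,"wy":0,"wz":0,"jaw":-1},{"tx":0,"ty":0,"tz":0,"wx":0,"wy":0,"wz":0,"jaw":-1},{"tx":0,"ty":0,"tz":0,"wx":0,"wy":0,"wz":0,"jaw":-1},{"tx":0,"ty":0,"tz":0,"wx":0,"wy":0,"wz":0,"jaw":-1}]'

```text
time: 13.95
tool_pos: [398.0, 299.1, 120.8]
tcp_rot: [0.583, 1.569, -1.252]
contact_force: [1.5, -4.3, 2.3]
grip_width: 61.1
```

Run:
```python
from h import *
goto(398.1,299.5,121)
im,C=grab('wrist','w6.png')
grab('side','s6.png')
cv2.imwrite('pics/w6z.png',cv2.resize(im[200:400,220:420],None,fx=3,fy=3,interpolation=cv2.INTER_CUBIC))
```

```text
pos [398.  299.1 120.8] jawang -1.835 down [ 0.    -0.002 -1.   ] q6 2.33 t 13.95 w 61.1
shift cm after turn [-0.02  0.   -0.04]
```

View pics/w6z.png

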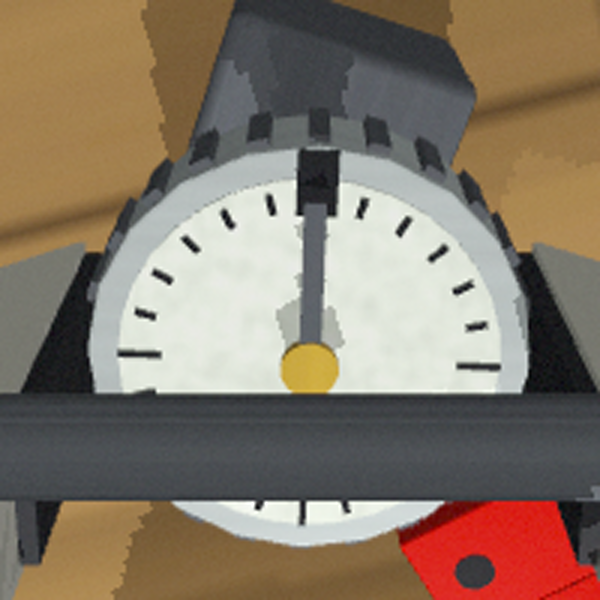

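Call:
arm_command --plan '[{"tx":0,"ty":0,"tz":0,"wx":0,"wy":0,"wz":0,"jaw":1},{"tx":0,"ty":0,"tz":0,"wx":0,"wy":0,"wz":0,"jaw":1},{"tx":0,"ty":0,"tz":0,"wx":0,"wy":0,"wz":0,"jaw":1},{"tx":0,"ty":0,"tz":0,"wx":0,"wy":0,"wz":0,"jaw":1},{"tx":0,"ty":0,"tz":0,"wx":0,"wy":0,"wz":0,"jaw":1},{"tx":-2,"ty":0,"tz":0,"wx":0,"wy":0,"wz":0,"jaw":1},{"tx":-4,"ty":0,"tz":0,"wx":0,"wy":0,"wz":0,"jaw":1},{"tx":-4,"ty":0,"tz":0,"wx":0,"wy":0,"wz":0,"jaw":1},{"tx":-2.5,"ty":0,"tz":0,"wx":0,"wy":0,"wz":0,"jaw":1},{"tx":0,"ty":0,"tz":0,"wx":0,"wy":0,"wz":0,"jaw":1},{"tx":0,"ty":0,"tz":0,"wx":0,"wy":0,"wz":0,"jaw":1},{"tx":0,"ty":0,"tz":0,"wx":0,"wy":0,"wz":0,"jaw":1}]'

```text
time: 15.25
tool_pos: [396.9, 299.6, 244.4]
tcp_rot: [-0.793, 1.568, -2.63]
contact_force: [0.1, -0.4, 0.0]
grip_width: 91.7
```

Run:
```python
from h import *
goto(634,209,150,-0.152+np.pi/2)
im,C=grab('wrist','w7.png')
cv2.imwrite('pics/w7z.png',cv2.resize(im[150:300,240:400],None,fx=4,fy=4,interpolation=cv2.INTER_CUBIC))
im,C=grab('top','t7.png')
```

```text
pos [396.9 299.6 244.4] jawang -1.837 down [-0.002 -0.001 -1.   ] q6 2.33 t 15.25 w 91.7
wx (tool) = -0.114
alt wx 3.027
shift cm after turn [ 9.4  24.82  5.35]
```

View pics/w7z.png

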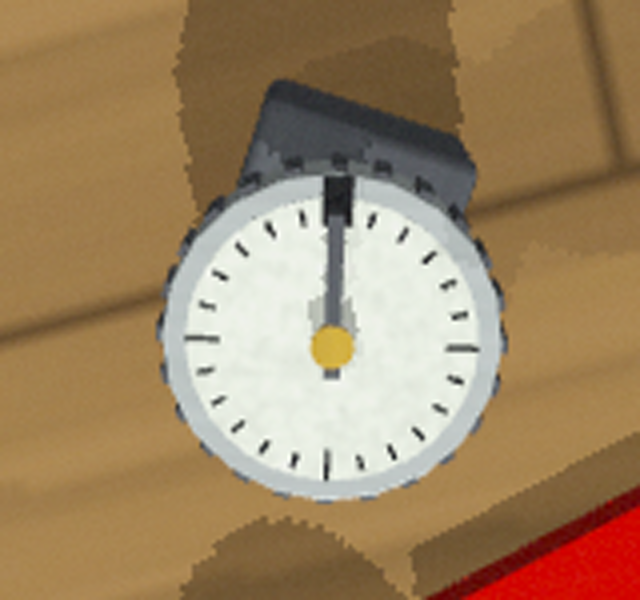

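View pics/t7.png

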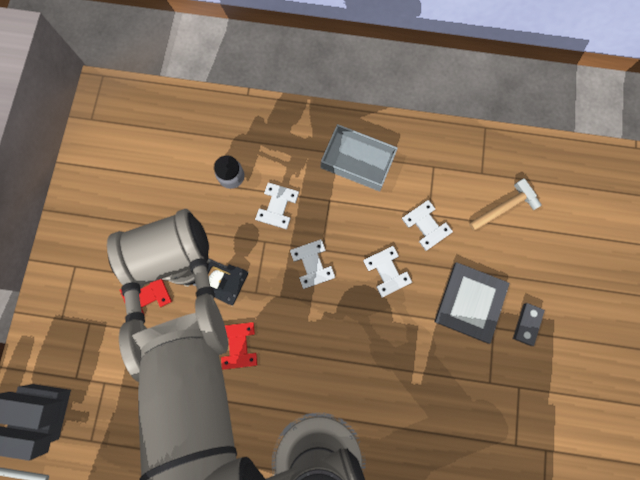

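Run:
```python
from h import *
C=cam('top')
print('jar cap',px2w(C,[[227,165]],75),'jar foot',px2w(C,[[231,180]],0),'bin',px2w(C,[[340,127],[397,150],[378,188],[321,168]],50).round(0).tolist())
im=cv2.imread('pics/t7.png'); hsv=cv2.cvtColor(im,cv2.COLOR_BGR2HSV)
m=((hsv[...,1]<40)&(hsv[...,2]>170)).astype(np.uint8)*255; m[:110]=0
show([b for b in blobs(m,C,20,150) if b['px'][0]>430])
C=cam('side')
print('side jar',px2w(C,[[197,300]],20))
```

```text
jar cap [[707.3902749  348.07294572]] jar foot [[691.28621895 348.75578555]] bin [[870.0, 66.0], [826.0, -97.0], [710.0, -58.0], [744.0, 101.0]]
{'px': [472.0, 300.0], 'c': [448.4, -343.9], 'cen': [453.3, -343.0], 's': [107.6, 89.6], 'a': -0.233, 'A': 8338}
{'px': [529.0, 194.0], 'c': [765.0, -474.5], 'cen': [765.9, -473.5], 's': [86.9, 27.7], 'a': 0.621, 'A': 1904}
side jar [[695.6140613  363.16012574]]
```

Call:
arm_command --plan '[{"tx":0,"ty":0,"tz":0,"wx":-0.114,"wy":0,"wz":0,"jaw":1},{"tx":0,"ty":3.1,"tz":0.67,"wx":0,"wy":0,"wz":0,"jaw":1},{"tx":0,"ty":3.1,"tz":0.67,"wx":0,"wy":0,"wz":0,"jaw":1},{"tx":0,"ty":3.1,"tz":0.67,"wx":0,"wy":0,"wz":0,"jaw":1},{"tx":1,"ty":3.1,"tz":0.67,"wx":0,"wy":0,"wz":0,"jaw":1},{"tx":2,"ty":3.1,"tz":0.67,"wx":0,"wy":0,"wz":0,"jaw":1},{"tx":2,"ty":3.1,"tz":0.67,"wx":0,"wy":0,"wz":0,"jaw":1},{"tx":2,"ty":3.1,"tz":0.67,"wx":0,"wy":0,"wz":0,"jaw":1},{"tx":2,"ty":3.1,"tz":0.67,"wx":0,"wy":0,"wz":0,"jaw":1},{"tx":0.4,"ty":0,"tz":0,"wx":0,"wy":0,"wz":0,"jaw":1},{"tx":0,"ty":0,"tz":0,"wx":0,"wy":0,"wz":0,"jaw":1},{"tx":0,"ty":0,"tz":0,"wx":0,"wy":0,"wz":0,"jaw":1}]'

```text
time: 16.55
tool_pos: [633.9, 209.9, 151.8]
tcp_rot: [-1.496, 1.57, 3.065]
contact_force: [-1.1, 0.6, 0.6]
grip_width: 91.8
```

```bash
cat >> h.py <<'E'
def plate(fn,ztop=12):
    im,C=grab('wrist',fn); hsv=cv2.cvtColor(im,cv2.COLOR_BGR2HSV)
    m=((hsv[...,1]<40)&(hsv[...,2]>150)).astype(np.uint8)*255
    m[285:]=0; m=cv2.morphologyEx(m,cv2.MORPH_OPEN,np.ones((3,3)))
    show(blobs(m,C,ztop,400))
E
python3 - <<'E'
from h import *
plate('w8.png'); goto(634,209,24,-0.152+np.pi/2)
E
```

```text
{'px': [323.0, 223.0], 'c': [641.6, 207.4], 'cen': [643.5, 209.7], 's': [96.3, 89.4], 'a': -0.153, 'A': 5852}
{'px': [569.0, 6.0], 'c': [758.7, 32.7], 'cen': [756.9, 26.3], 's': [92.4, 4.4], 'a': 1.319, 'A': 287}
pos [634.  210.1 152.6] jawang -1.722 down [ 0.001  0.    -1.   ] q6 1.93 t 16.6 w 91.9
wx (tool) = 0.001
alt wx -3.141
shift cm after turn [1.286e+01 1.000e-02 1.200e-01]
```

View pics/w8.png

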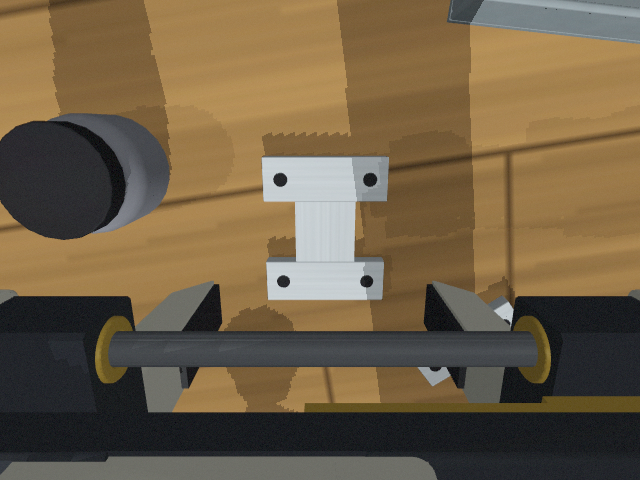

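Call:
arm_command --plan '[{"tx":2,"ty":0,"tz":0.1,"wx":0,"wy":0,"wz":0,"jaw":1},{"tx":3,"ty":0,"tz":0,"wx":0,"wy":0,"wz":0,"jaw":1},{"tx":3,"ty":0,"tz":0,"wx":0,"wy":0,"wz":0,"jaw":1},{"tx":2.5,"ty":0,"tz":0,"wx":0,"wy":0,"wz":0,"jaw":1},{"tx":1.7,"ty":0,"tz":0,"wx":0,"wy":0,"wz":0,"jaw":1},{"tx":0.5,"ty":0,"tz":0,"wx":0,"wy":0,"wz":0,"jaw":1},{"tx":0,"ty":0,"tz":0,"wx":0,"wy":0,"wz":0,"jaw":1},{"tx":0,"ty":0,"tz":0,"wx":0,"wy":0,"wz":0,"jaw":1}]'

```text
time: 17.4
tool_pos: [635.2, 208.9, 26.5]
tcp_rot: [1.898, 1.568, 0.175]
contact_force: [0.0, -0.2, 0.2]
grip_width: 92.0
```

Run:
```python
from h import *
goto(634.5,208.8,24); print(readout.get_obs()['contact_force'])
grab('wrist','w9.png')
```

```text
pos [635.2 208.9  26.5] jawang -1.723 down [ 0.003  0.    -1.   ] q6 1.93 t 17.4 w 92.0
shift cm after turn [ 0.25 -0.06  0.02]
[ 0.02058456 -0.21027791  0.15037911]
```

View pics/w9.png

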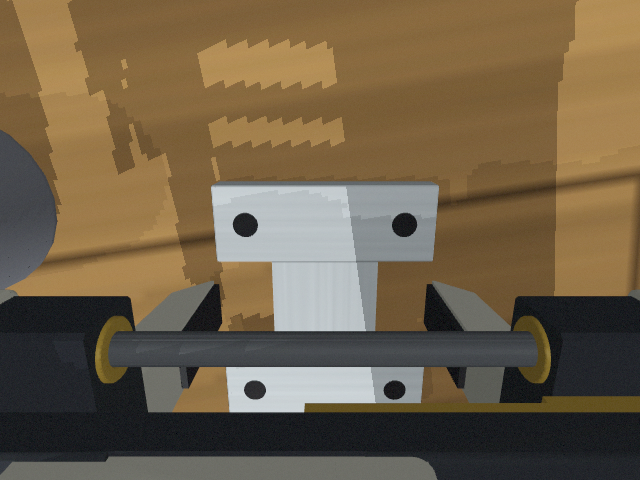

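```bash
cat >> h.py <<'E'
def intool(pts,z):
    """px of wrist pts on world plane z -> mean in world and offset in tool y,z from TCP (mm)"""
    C=cam('wrist'); P=px2w(C,pts,z); c=P.mean(0); p,Rm,o=pose()
    d=Rm.T@np.array([*(c-p[:2]),0]); print('centre',c.round(1),'tool y,z off mm',d[1:].round(1))
E
python3 - <<'E'
from h import *
intool([(245,225),(405,225),(255,390),(394,390)],12)
E
```

```text
centre [634.8 208.2] tool y,z off mm [-0.4  0.7]
```

Call:
arm_command --plan '[{"tx":0.2,"ty":0,"tz":0,"wx":0,"wy":0,"wz":0,"jaw":-1},{"tx":0,"ty":0,"tz":0,"wx":0,"wy":0,"wz":0,"jaw":-1},{"tx":0,"ty":0,"tz":0,"wx":0,"wy":0,"wz":0,"jaw":-1},{"tx":0,"ty":0,"tz":0,"wx":0,"wy":0,"wz":0,"jaw":-1},{"tx":0,"ty":0,"tz":0,"wx":0,"wy":0,"wz":0,"jaw":-1},{"tx":0,"ty":0,"tz":0,"wx":0,"wy":0,"wz":0,"jaw":-1},{"tx":0,"ty":0,"tz":0,"wx":0,"wy":0,"wz":0,"jaw":-1}]'

```text
time: 18.15
tool_pos: [634.5, 208.3, 22.6]
tcp_rot: [-0.187, 1.571, -1.91]
contact_force: [-0.2, -0.4, -0.9]
grip_width: 43.6
```

Run:
```python
from h import *
goto(448,-344,142.6,-0.2325-np.pi/2)
```

```text
pos [634.5 208.3  22.6] jawang -1.723 down [-0. -0. -1.] q6 1.93 t 18.15 w 43.6
wx (tool) = 0.08
alt wx -3.061
shift cm after turn [-11.99  -5.42  58.04]
```

Call:
arm_command --plan '[{"tx":-2,"ty":0,"tz":0,"wx":0,"wy":0,"wz":0,"jaw":-1},{"tx":-4,"ty":0,"tz":0,"wx":0,"wy":0,"wz":0,"jaw":-1},{"tx":-4,"ty":0,"tz":0,"wx":0.08,"wy":0,"wz":0,"jaw":-1},{"tx":-2,"ty":-0.26,"tz":2.8,"wx":0,"wy":0,"wz":0,"jaw":-1},{"tx":0,"ty":-0.36,"tz":3.9,"wx":0,"wy":0,"wz":0,"jaw":-1},{"tx":0,"ty":-0.36,"tz":3.9,"wx":0,"wy":0,"wz":0,"jaw":-1},{"tx":0,"ty":-0.36,"tz":3.9,"wx":0,"wy":0,"wz":0,"jaw":-1},{"tx":0,"ty":-0.36,"tz":3.9,"wx":0,"wy":0,"wz":0,"jaw":-1},{"tx":0,"ty":-0.36,"tz":3.9,"wx":0,"wy":0,"wz":0,"jaw":-1},{"tx":0,"ty":-0.36,"tz":3.9,"wx":0,"wy":0,"wz":0,"jaw":-1},{"tx":0,"ty":-0.36,"tz":3.9,"wx":0,"wy":0,"wz":0,"jaw":-1},{"tx":0,"ty":-0.36,"tz":3.9,"wx":0,"wy":0,"wz":0,"jaw":-1},{"tx":0,"ty":-0.36,"tz":3.9,"wx":0,"wy":0,"wz":0,"jaw":-1},{"tx":0,"ty":-0.36,"tz":3.9,"wx":0,"wy":0,"wz":0,"jaw":-1},{"tx":0,"ty":-0.36,"tz":3.9,"wx":0,"wy":0,"wz":0,"jaw":-1},{"tx":0,"ty":-0.36,"tz":3.9,"wx":0,"wy":0,"wz":0,"jaw":-1},{"tx":0,"ty":-0.36,"tz":3.9,"wx":0,"wy":0,"wz":0,"jaw":-1},{"tx":0,"ty":-0.36,"tz":3.9,"wx":0,"wy":0,"wz":0,"jaw":-1},{"tx":0,"ty":0,"tz":0.6,"wx":0,"wy":0,"wz":0,"jaw":-1},{"tx":0,"ty":0,"tz":0,"wx":0,"wy":0,"wz":0,"jaw":-1}]'

```text
time: 20.15
tool_pos: [448.7, -344.8, 142.2]
tcp_rot: [-2.216, 1.57, 2.262]
contact_force: [0.1, 0.3, -2.8]
grip_width: 43.5
```

Call:
arm_command --plan '[{"tx":0,"ty":0,"tz":0,"wx":0,"wy":0,"wz":0,"jaw":-1},{"tx":0,"ty":0,"tz":0,"wx":0,"wy":0,"wz":0,"jaw":-1}]'

```text
time: 20.35
tool_pos: [449.8, -342.5, 142.6]
tcp_rot: [-2.42, 1.57, 2.062]
contact_force: [0.2, -0.2, -2.3]
grip_width: 43.4
```

Run:
```python
from h import *
goto(448,-344,55,-0.2325-np.pi/2)
grab('wrist','w10.png')
```

```text
pos [ 449.8 -342.5  142.6] jawang -1.801 down [-0.     0.001 -1.   ] q6 1.01 t 20.35 w 43.4
wx (tool) = 0.002
alt wx -3.14
shift cm after turn [ 8.76 -0.14  0.19]
```

View pics/w10.png

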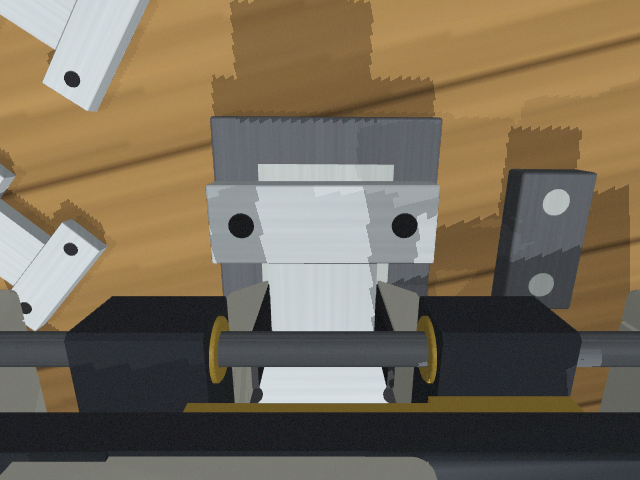

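Run:
```python
from h import *
C=cam('wrist'); u=np.array([np.cos(-.2325),np.sin(-.2325)])
print(px2w(C,[[326,164.5]],20)-55*u, px2w(C,[[326,117.5]],20)-85*u)
```

```text
[[ 447.13491528 -343.89354581]] [[ 446.86325981 -343.73151716]]
```

Call:
arm_command --plan '[{"tx":2,"ty":-0.18,"tz":0.19,"wx":0,"wy":0,"wz":0,"jaw":-1},{"tx":3,"ty":0,"tz":0,"wx":0,"wy":0,"wz":0,"jaw":-1},{"tx":2.5,"ty":0,"tz":0,"wx":0,"wy":0,"wz":0,"jaw":-1},{"tx":1.5,"ty":0,"tz":0,"wx":0,"wy":0,"wz":0,"jaw":-1},{"tx":0,"ty":0,"tz":0,"wx":0,"wy":0,"wz":0,"jaw":-1},{"tx":0,"ty":0,"tz":0,"wx":0,"wy":0,"wz":0,"jaw":-1},{"tx":0,"ty":0,"tz":0,"wx":0,"wy":0,"wz":0,"jaw":-1}]'

```text
time: 21.1
tool_pos: [448.1, -345.6, 54.0]
tcp_rot: [0.985, 1.568, -0.817]
contact_force: [1.2, -0.8, -2.8]
grip_width: 43.3
```

Run:
```python
from h import *
goto(447.6,-344,42.6,-0.2325-np.pi/2)
```

```text
pos [ 448.1 -345.6   54. ] jawang -1.802 down [ 0.002 -0.002 -1.   ] q6 1.01 t 21.1 w 43.3
wx (tool) = 0.001
alt wx -3.141
shift cm after turn [ 1.14 -0.08 -0.14]
```

Call:
arm_command --plan '[{"tx":0.4,"ty":-0.05,"tz":-0.1,"wx":0,"wy":0,"wz":0,"jaw":-1},{"tx":0.4,"ty":0,"tz":0,"wx":0,"wy":0,"wz":0,"jaw":-1},{"tx":0.2,"ty":0,"tz":0,"wx":0,"wy":0,"wz":0,"jaw":-1},{"tx":0.1,"ty":0,"tz":0,"wx":0,"wy":0,"wz":0,"jaw":-1},{"tx":0,"ty":0,"tz":0,"wx":0,"wy":0,"wz":0,"jaw":-1},{"tx":0,"ty":0,"tz":0,"wx":0,"wy":0,"wz":0,"jaw":-1}]'

```text
time: 21.7
tool_pos: [446.9, -344.1, 42.6]
tcp_rot: [0.591, 1.571, -1.212]
contact_force: [-2.4, 3.2, 5.9]
grip_width: 43.3
```

Run:
```python
from h import *
goto(447.6,-344,42.6,-0.2325-np.pi/2)
```

```text
pos [ 446.9 -344.1   42.6] jawang -1.803 down [ 0. -0. -1.] q6 1.01 t 21.7 w 43.3
wx (tool) = 0.0
alt wx -3.141
shift cm after turn [-0.    0.07 -0.03]
```

Seated. Release and go up; then look at the stack and the other plates.

Call:
arm_command --plan '[{"tx":0,"ty":0,"tz":0,"wx":0,"wy":0,"wz":0,"jaw":1},{"tx":0,"ty":0,"tz":0,"wx":0,"wy":0,"wz":0,"jaw":1},{"tx":0,"ty":0,"tz":0,"wx":0,"wy":0,"wz":0,"jaw":1},{"tx":0,"ty":0,"tz":0,"wx":0,"wy":0,"wz":0,"jaw":1},{"tx":0,"ty":0,"tz":0,"wx":0,"wy":0,"wz":0,"jaw":1},{"tx":-2,"ty":0,"tz":0,"wx":0,"wy":0,"wz":0,"jaw":1},{"tx":-4,"ty":0,"tz":0,"wx":0,"wy":0,"wz":0,"jaw":1},{"tx":-4,"ty":0,"tz":0,"wx":0,"wy":0,"wz":0,"jaw":1},{"tx":-4,"ty":0,"tz":0,"wx":0,"wy":0,"wz":0,"jaw":1},{"tx":0,"ty":0,"tz":0,"wx":0,"wy":0,"wz":0,"jaw":1},{"tx":0,"ty":0,"tz":0,"wx":0,"wy":0,"wz":0,"jaw":1},{"tx":0,"ty":0,"tz":0,"wx":0,"wy":0,"wz":0,"jaw":1}]'

```text
time: 22.9
tool_pos: [446.3, -343.4, 180.2]
tcp_rot: [-2.183, 1.568, 2.298]
contact_force: [-0.1, 0.4, -0.1]
grip_width: 92.0
```

Run:
```python
from h import *
goto(497,-113,150,0.592-np.pi/2)
plate('w11.png',32)
```

```text
pos [ 446.3 -343.4  180.2] jawang -1.803 down [-0.002  0.002 -1.   ] q6 1.01 t 22.9 w 92.0
wx (tool) = -0.824
alt wx 2.317
shift cm after turn [  3.    17.07 -16.28]
{'px': [325.0, 230.0], 'c': [452.1, -345.0], 'cen': [454.3, -345.0], 's': [100.0, 89.6], 'a': -0.233, 'A': 8161}
{'px': [46.0, 220.0], 'c': [500.3, -131.7], 'cen': [495.6, -141.8], 's': [106.0, 84.7], 'a': 0.549, 'A': 4860}
{'px': [85.0, 34.0], 'c': [601.7, -219.1], 'cen': [610.6, -225.4], 's': [116.8, 65.8], 'a': 1.337, 'A': 3857}
```

View pics/w11.png

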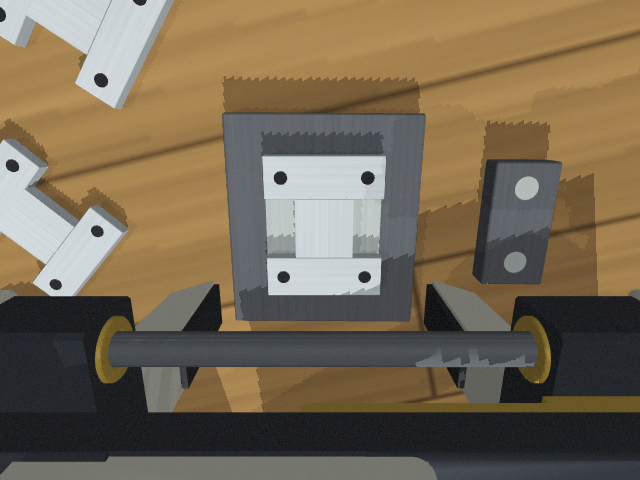

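Run:
```python
from h import *
C=cam('wrist')
a=px2w(C,[(280,178),(368,178),(283.5,277),(364.5,277)],32); b=px2w(C,[(223,113.5),(425,114),(409.5,321),(236,320)],20)
print(a.mean(0),b.mean(0),rect(a),rect(b))
```

```text
[ 447.18693571 -344.13423103] [ 447.4703543  -343.67232874] (array([ 447.18737793, -344.09887695]), [78.10025787353516, 64.60350036621094], np.float64(-0.23336015630846596)) (array([ 447.43869019, -343.46862793]), [168.318115234375, 148.33389282226562], np.float64(-0.2364651358233889))
```

Call:
arm_command --plan '[{"tx":0,"ty":0,"tz":0,"wx":-0.137,"wy":0,"wz":0,"jaw":1},{"tx":0,"ty":0,"tz":0,"wx":-0.137,"wy":0,"wz":0,"jaw":1},{"tx":0,"ty":0,"tz":0,"wx":-0.137,"wy":0,"wz":0,"jaw":1},{"tx":0,"ty":0,"tz":0,"wx":-0.137,"wy":0,"wz":0,"jaw":1},{"tx":0,"ty":0,"tz":0,"wx":-0.137,"wy":0,"wz":0,"jaw":1},{"tx":0,"ty":0,"tz":0,"wx":-0.137,"wy":0,"wz":0,"jaw":1},{"tx":0,"ty":2.6,"tz":-2.7,"wx":0,"wy":0,"wz":0,"jaw":1},{"tx":0,"ty":2.6,"tz":-2.7,"wx":0,"wy":0,"wz":0,"jaw":1},{"tx":0,"ty":2.6,"tz":-2.7,"wx":0,"wy":0,"wz":0,"jaw":1},{"tx":1,"ty":2.6,"tz":-2.7,"wx":0,"wy":0,"wz":0,"jaw":1},{"tx":1,"ty":2.6,"tz":-2.7,"wx":0,"wy":0,"wz":0,"jaw":1},{"tx":1,"ty":2.6,"tz":-2.7,"wx":0,"wy":0,"wz":0,"jaw":1},{"tx":0,"ty":0,"tz":0,"wx":0,"wy":0,"wz":0,"jaw":1},{"tx":0,"ty":0,"tz":0,"wx":0,"wy":0,"wz":0,"jaw":1},{"tx":0,"ty":0,"tz":0,"wx":0,"wy":0,"wz":0,"jaw":1}]'

```text
time: 24.45
tool_pos: [486.4, -123.6, 151.3]
tcp_rot: [-1.958, 1.57, -2.94]
contact_force: [0.5, 0.2, 0.1]
grip_width: 91.9
```

Run:
```python
from h import *
goto(497,-113,24,0.592-np.pi/2)
plate('w12.png',12)
```

```text
pos [ 486.4 -123.6  151.3] jawang -0.981 down [-0.001 -0.    -1.   ] q6 0.58 t 24.45 w 91.9
wx (tool) = -0.003
alt wx 3.139
shift cm after turn [12.73  1.48 -0.29]
{'px': [319.0, 209.0], 'c': [497.9, -113.5], 'cen': [498.0, -113.7], 's': [109.1, 89.5], 'a': 0.591, 'A': 7499}
{'px': [550.0, 107.0], 'c': [638.7, -205.2], 'cen': [637.4, -205.2], 's': [109.6, 93.6], 'a': 0.751, 'A': 7751}
{'px': [58.0, 91.0], 'c': [475.7, 79.9], 'cen': [470.0, 77.2], 's': [86.3, 77.7], 'a': -1.093, 'A': 4492}
{'px': [63.0, 9.0], 'c': [516.3, 95.5], 'cen': [519.8, 92.8], 's': [76.9, 13.5], 'a': -0.983, 'A': 720}
```

View pics/w12.png

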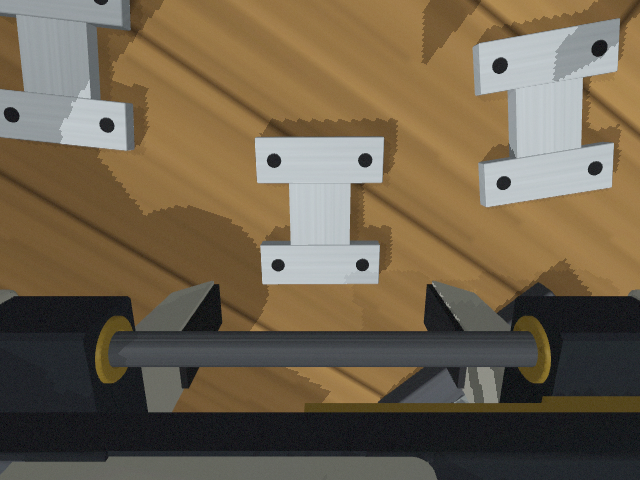

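Call:
arm_command --plan '[{"tx":2,"ty":1.51,"tz":-0.21,"wx":0,"wy":0,"wz":0,"jaw":1},{"tx":3,"ty":0,"tz":0,"wx":0,"wy":0,"wz":0,"jaw":1},{"tx":3,"ty":0,"tz":0,"wx":0,"wy":0,"wz":0,"jaw":1},{"tx":2.5,"ty":0,"tz":0,"wx":0,"wy":0,"wz":0,"jaw":1},{"tx":1.8,"ty":0,"tz":0,"wx":0,"wy":0,"wz":0,"jaw":1},{"tx":0.5,"ty":0,"tz":0,"wx":0,"wy":0,"wz":0,"jaw":1},{"tx":0,"ty":0,"tz":0,"wx":0,"wy":0,"wz":0,"jaw":1},{"tx":0,"ty":0,"tz":0,"wx":0,"wy":0,"wz":0,"jaw":1}]'

```text
time: 25.3
tool_pos: [498.4, -113.6, 24.3]
tcp_rot: [0.527, 1.569, -0.455]
contact_force: [-0.7, -1.1, -0.0]
grip_width: 91.8
```

Run:
```python
from h import *
goto(497.7,-113.5,23)
grab('wrist','w13.png')
```

```text
pos [ 498.4 -113.6   24.3] jawang -0.982 down [ 0.001 -0.001 -1.   ] q6 0.61 t 25.3 w 91.8
shift cm after turn [ 0.13 -0.05 -0.05]
```

View pics/w13.png

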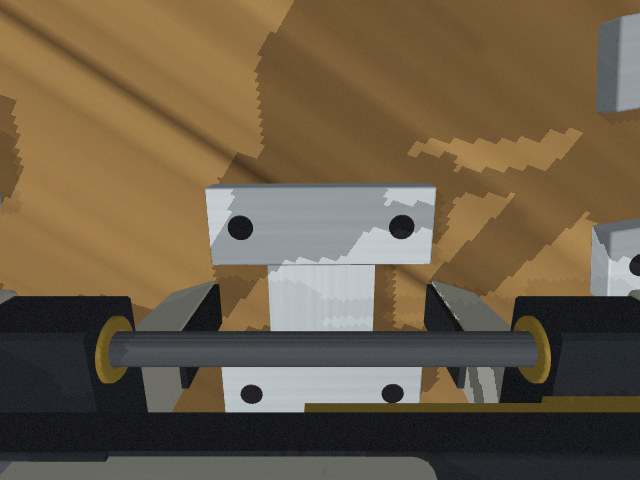

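Call:
arm_command --plan '[{"tx":0.1,"ty":0,"tz":0,"wx":0,"wy":0,"wz":0,"jaw":-1},{"tx":0,"ty":0,"tz":0,"wx":0,"wy":0,"wz":0,"jaw":-1},{"tx":0,"ty":0,"tz":0,"wx":0,"wy":0,"wz":0,"jaw":-1},{"tx":0,"ty":0,"tz":0,"wx":0,"wy":0,"wz":0,"jaw":-1},{"tx":0,"ty":0,"tz":0,"wx":0,"wy":0,"wz":0,"jaw":-1},{"tx":0,"ty":0,"tz":0,"wx":0,"wy":0,"wz":0,"jaw":-1},{"tx":0,"ty":0,"tz":0,"wx":0,"wy":0,"wz":0,"jaw":-1}]'

```text
time: 26.05
tool_pos: [497.9, -112.7, 22.7]
tcp_rot: [-0.157, 1.571, -1.138]
contact_force: [-0.1, -0.2, -0.3]
grip_width: 43.9
```

Run:
```python
from h import *
intool([(240,228),(402,227),(251,394),(392.5,394)],12)
goto(447.4,-344,143,-0.2335-np.pi/2)
```

```text
centre [ 497.7 -112.6] tool y,z off mm [-0.1 -0.2]
pos [ 497.9 -112.7   22.7] jawang -0.981 down [ 0. -0. -1.] q6 0.61 t 26.05 w 43.9
wx (tool) = 0.823
alt wx -2.318
shift cm after turn [-12.03   0.44  23.67]
```

Call:
arm_command --plan '[{"tx":-2,"ty":0,"tz":0,"wx":0,"wy":0,"wz":0,"jaw":-1},{"tx":-4,"ty":0,"tz":0,"wx":0,"wy":0,"wz":0,"jaw":-1},{"tx":-4,"ty":0,"tz":0,"wx":0.137,"wy":0,"wz":0,"jaw":-1},{"tx":-2,"ty":0,"tz":0,"wx":0.137,"wy":0,"wz":0,"jaw":-1},{"tx":0,"ty":0,"tz":0,"wx":0.137,"wy":0,"wz":0,"jaw":-1},{"tx":0,"ty":0,"tz":0,"wx":0.137,"wy":0,"wz":0,"jaw":-1},{"tx":0,"ty":0,"tz":0,"wx":0.137,"wy":0,"wz":0,"jaw":-1},{"tx":0,"ty":0,"tz":0,"wx":0.138,"wy":0,"wz":0,"jaw":-1},{"tx":0,"ty":0.06,"tz":2.7,"wx":0,"wy":0,"wz":0,"jaw":-1},{"tx":0,"ty":0.06,"tz":3.5,"wx":0,"wy":0,"wz":0,"jaw":-1},{"tx":0,"ty":0.06,"tz":3.5,"wx":0,"wy":0,"wz":0,"jaw":-1},{"tx":0,"ty":0.06,"tz":3.5,"wx":0,"wy":0,"wz":0,"jaw":-1},{"tx":0,"ty":0.06,"tz":3.5,"wx":0,"wy":0,"wz":0,"jaw":-1},{"tx":0,"ty":0.06,"tz":3.5,"wx":0,"wy":0,"wz":0,"jaw":-1},{"tx":0,"ty":0.08,"tz":2.5,"wx":0,"wy":0,"wz":0,"jaw":-1},{"tx":0,"ty":0,"tz":1,"wx":0,"wy":0,"wz":0,"jaw":-1},{"tx":0,"ty":0,"tz":0,"wx":0,"wy":0,"wz":0,"jaw":-1},{"tx":0,"ty":0,"tz":0,"wx":0,"wy":0,"wz":0,"jaw":-1},{"tx":0,"ty":0,"tz":0,"wx":0,"wy":0,"wz":0,"jaw":-1}]'

```text
time: 27.95
tool_pos: [447.7, -342.9, 142.6]
tcp_rot: [-2.406, 1.57, 2.074]
contact_force: [-0.4, 0.1, -2.5]
grip_width: 43.9
```

Run:
```python
from h import *
goto(447.4,-344,63,-0.2335-np.pi/2)
grab('wrist','w14.png')
```

```text
pos [ 447.7 -342.9  142.6] jawang -1.803 down [-0.     0.001 -1.   ] q6 1.01 t 27.95 w 43.9
wx (tool) = 0.002
alt wx -3.14
shift cm after turn [7.96 0.01 0.12]
```

View pics/w14.png

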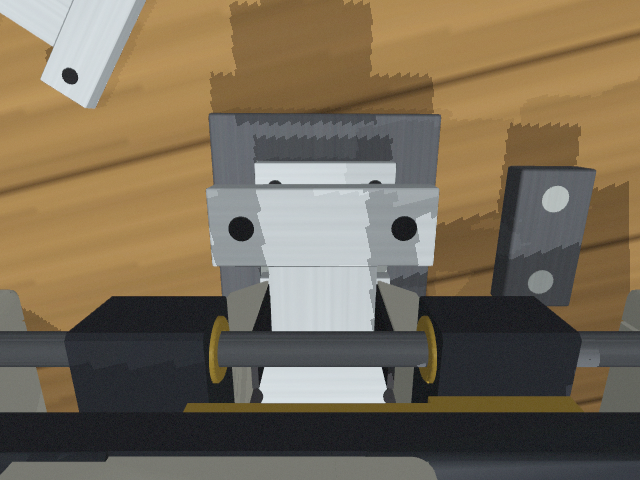

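Call:
arm_command --plan '[{"tx":2,"ty":0.1,"tz":0.08,"wx":0,"wy":0,"wz":0,"jaw":-1},{"tx":3,"ty":0,"tz":0,"wx":0,"wy":0,"wz":0,"jaw":-1},{"tx":2,"ty":0,"tz":0,"wx":0,"wy":0,"wz":0,"jaw":-1},{"tx":0.9,"ty":0,"tz":0,"wx":0,"wy":0,"wz":0,"jaw":-1},{"tx":0,"ty":0,"tz":0,"wx":0,"wy":0,"wz":0,"jaw":-1},{"tx":0,"ty":0,"tz":0,"wx":0,"wy":0,"wz":0,"jaw":-1},{"tx":0,"ty":0,"tz":0,"wx":0,"wy":0,"wz":0,"jaw":-1}]'

```text
time: 28.7
tool_pos: [448.9, -345.8, 65.1]
tcp_rot: [1.003, 1.568, -0.8]
contact_force: [0.4, 0.0, -1.7]
grip_width: 43.7
```

Run:
```python
from h import *
goto(447.6,-344,55,-0.2335-np.pi/2)
```

```text
pos [ 448.9 -345.8   65.1] jawang -1.804 down [ 0.002 -0.002 -1.   ] q6 1.01 t 28.7 w 43.7
wx (tool) = 0.001
alt wx -3.141
shift cm after turn [ 1.01 -0.17 -0.14]
```

Call:
arm_command --plan '[{"tx":0.4,"ty":-0.05,"tz":-0.1,"wx":0,"wy":0,"wz":0,"jaw":-1},{"tx":0.3,"ty":0,"tz":0,"wx":0,"wy":0,"wz":0,"jaw":-1},{"tx":0.2,"ty":0,"tz":0,"wx":0,"wy":0,"wz":0,"jaw":-1},{"tx":0.1,"ty":0,"tz":0,"wx":0,"wy":0,"wz":0,"jaw":-1},{"tx":0,"ty":0,"tz":0,"wx":0,"wy":0,"wz":0,"jaw":-1},{"tx":0,"ty":0,"tz":0,"wx":0,"wy":0,"wz":0,"jaw":-1}]'

```text
time: 29.3
tool_pos: [447.8, -344.2, 54.7]
tcp_rot: [0.678, 1.571, -1.126]
contact_force: [-2.8, 2.1, 7.0]
grip_width: 43.6
```

Run:
```python
from h import *
goto(447.6,-344,55,-0.2335-np.pi/2)
```

```text
pos [ 447.8 -344.2   54.7] jawang -1.804 down [ 0. -0. -1.] q6 1.01 t 29.3 w 43.6
wx (tool) = 0.0
alt wx -3.141
shift cm after turn [-0.03 -0.03 -0.01]
```

Call:
arm_command --plan '[{"tx":0,"ty":0,"tz":0,"wx":0,"wy":0,"wz":0,"jaw":1},{"tx":0,"ty":0,"tz":0,"wx":0,"wy":0,"wz":0,"jaw":1},{"tx":0,"ty":0,"tz":0,"wx":0,"wy":0,"wz":0,"jaw":1},{"tx":0,"ty":0,"tz":0,"wx":0,"wy":0,"wz":0,"jaw":1},{"tx":0,"ty":0,"tz":0,"wx":0,"wy":0,"wz":0,"jaw":1},{"tx":-2,"ty":0,"tz":0,"wx":0,"wy":0,"wz":0,"jaw":1},{"tx":-4,"ty":0,"tz":0,"wx":0,"wy":0,"wz":0,"jaw":1},{"tx":-4,"ty":0,"tz":0,"wx":0,"wy":0,"wz":0,"jaw":1},{"tx":-3,"ty":0,"tz":0,"wx":0,"wy":0,"wz":0,"jaw":1},{"tx":0,"ty":0,"tz":0,"wx":0,"wy":0,"wz":0,"jaw":1},{"tx":0,"ty":0,"tz":0,"wx":0,"wy":0,"wz":0,"jaw":1},{"tx":0,"ty":0,"tz":0,"wx":0,"wy":0,"wz":0,"jaw":1}]'

```text
time: 30.5
tool_pos: [447.4, -343.7, 182.4]
tcp_rot: [-2.091, 1.568, 2.388]
contact_force: [-0.0, 0.1, 0.1]
grip_width: 91.7
```

Run:
```python
from h import *
goto(630,-212,150,0.751-np.pi/2)
plate('w15.png',44)
```

```text
pos [ 447.4 -343.7  182.4] jawang -1.804 down [-0.002  0.002 -1.   ] q6 1.01 t 30.5 w 91.7
wx (tool) = -0.984
alt wx 2.157
shift cm after turn [ 3.19 22.34  2.84]
{'px': [326.0, 227.0], 'c': [454.6, -345.4], 'cen': [457.8, -344.6], 's': [94.5, 89.7], 'a': -0.234, 'A': 7178}
{'px': [85.0, 34.0], 'c': [622.7, -227.4], 'cen': [608.2, -230.8], 's': [92.2, 79.5], 'a': 0.752, 'A': 3723}
```

View pics/w15.png

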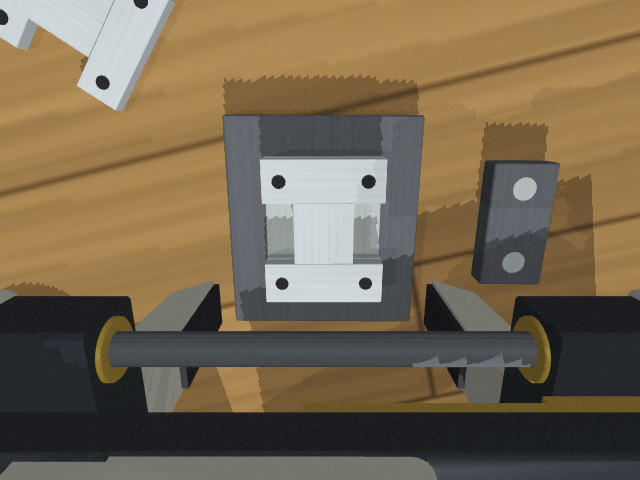

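Run:
```python
from h import *
C=cam('wrist')
a=px2w(C,[(278.5,182),(369,182),(281.5,284),(365.5,284)],44); b=px2w(C,[(223,114.5),(424.5,115),(409.5,321),(236,320)],20)
print(a.mean(0),b.mean(0),rect(a),rect(b))
```

```text
[ 446.7249162  -343.79064877] [ 447.7117349  -343.73263851] (array([ 446.73330688, -343.73120117]), [78.35893249511719, 64.58623504638672], np.float64(-0.2346677684036944)) (array([ 447.79925537, -343.8996582 ]), [168.8792266845703, 149.426513671875], np.float64(-0.24042072899048428))
```

Call:
arm_command --plan '[{"tx":0,"ty":0,"tz":0,"wx":-0.14,"wy":0,"wz":0,"jaw":1},{"tx":0,"ty":0,"tz":0,"wx":-0.14,"wy":0,"wz":0,"jaw":1},{"tx":0,"ty":0,"tz":0,"wx":-0.14,"wy":0,"wz":0,"jaw":1},{"tx":0,"ty":0,"tz":0,"wx":-0.14,"wy":0,"wz":0,"jaw":1},{"tx":0,"ty":0,"tz":0,"wx":-0.14,"wy":0,"wz":0,"jaw":1},{"tx":0,"ty":0,"tz":0,"wx":-0.142,"wy":0,"wz":0,"jaw":1},{"tx":0,"ty":0,"tz":0,"wx":-0.142,"wy":0,"wz":0,"jaw":1},{"tx":0,"ty":3.7,"tz":0.47,"wx":0,"wy":0,"wz":0,"jaw":1},{"tx":0,"ty":3.7,"tz":0.47,"wx":0,"wy":0,"wz":0,"jaw":1},{"tx":0,"ty":3.7,"tz":0.47,"wx":0,"wy":0,"wz":0,"jaw":1},{"tx":1,"ty":3.7,"tz":0.47,"wx":0,"wy":0,"wz":0,"jaw":1},{"tx":1,"ty":3.7,"tz":0.47,"wx":0,"wy":0,"wz":0,"jaw":1},{"tx":1.2,"ty":3.8,"tz":0.47,"wx":0,"wy":0,"wz":0,"jaw":1},{"tx":0,"ty":0,"tz":0,"wx":0,"wy":0,"wz":0,"jaw":1},{"tx":0,"ty":0,"tz":0,"wx":0,"wy":0,"wz":0,"jaw":1},{"tx":0,"ty":0,"tz":0,"wx":0,"wy":0,"wz":0,"jaw":1}]'

```text
time: 32.15
tool_pos: [629.4, -213.3, 151.1]
tcp_rot: [-2.436, 1.569, 3.027]
contact_force: [0.1, 0.4, -0.2]
grip_width: 91.8
```

Run:
```python
from h import *
goto(638.9,-205.5,23,0.751-np.pi/2)
plate('w16.png',12)
```

```text
pos [ 629.4 -213.3  151.1] jawang -0.821 down [-0.001  0.    -1.   ] q6 0.38 t 32.15 w 91.8
wx (tool) = -0.001
alt wx 3.141
shift cm after turn [12.81  1.23  0.09]
{'px': [325.0, 212.0], 'c': [640.8, -205.8], 'cen': [641.0, -205.7], 's': [107.0, 89.5], 'a': 0.749, 'A': 7332}
```

View pics/w16.png

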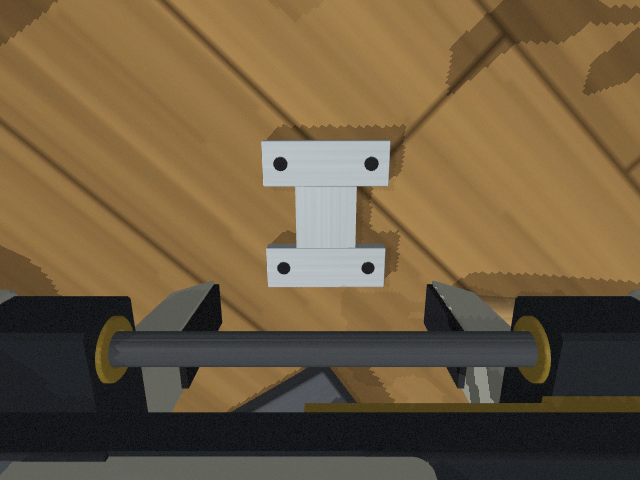

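Call:
arm_command --plan '[{"tx":2,"ty":1.25,"tz":0.22,"wx":0,"wy":0,"wz":0,"jaw":1},{"tx":3,"ty":0,"tz":0,"wx":0,"wy":0,"wz":0,"jaw":1},{"tx":3,"ty":0,"tz":0,"wx":0,"wy":0,"wz":0,"jaw":1},{"tx":2.5,"ty":0,"tz":0,"wx":0,"wy":0,"wz":0,"jaw":1},{"tx":1.8,"ty":0,"tz":0,"wx":0,"wy":0,"wz":0,"jaw":1},{"tx":0.4,"ty":0,"tz":0,"wx":0,"wy":0,"wz":0,"jaw":1},{"tx":0,"ty":0,"tz":0,"wx":0,"wy":0,"wz":0,"jaw":1},{"tx":0,"ty":0,"tz":0,"wx":0,"wy":0,"wz":0,"jaw":1}]'

```text
time: 33.0
tool_pos: [641.4, -206.6, 26.3]
tcp_rot: [0.362, 1.568, -0.458]
contact_force: [0.6, -0.3, 0.1]
grip_width: 91.6
```

Run:
```python
from h import *
goto(640,-206.2,23)
grab('wrist','w17.png')
```

```text
pos [ 641.4 -206.6   26.3] jawang -0.821 down [ 0.002 -0.001 -1.   ] q6 0.4 t 33.0 w 91.6
shift cm after turn [ 0.33 -0.07 -0.13]
```

View pics/w17.png

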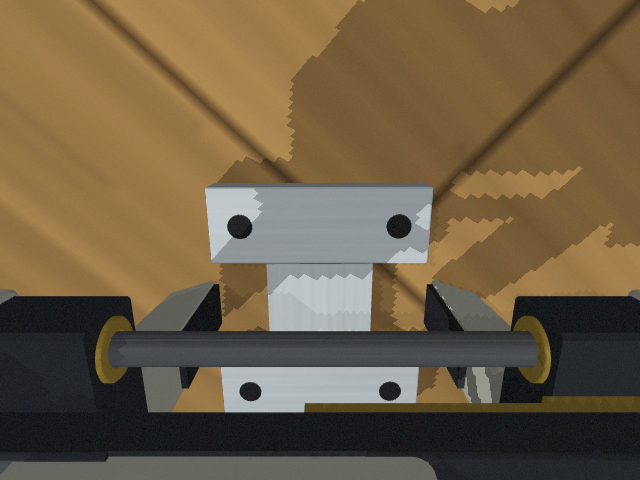

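Call:
arm_command --plan '[{"tx":0.25,"ty":0,"tz":0,"wx":0,"wy":0,"wz":0,"jaw":-1},{"tx":0,"ty":0,"tz":0,"wx":0,"wy":0,"wz":0,"jaw":-1},{"tx":0,"ty":0,"tz":0,"wx":0,"wy":0,"wz":0,"jaw":-1},{"tx":0,"ty":0,"tz":0,"wx":0,"wy":0,"wz":0,"jaw":-1},{"tx":0,"ty":0,"tz":0,"wx":0,"wy":0,"wz":0,"jaw":-1},{"tx":0,"ty":0,"tz":0,"wx":0,"wy":0,"wz":0,"jaw":-1},{"tx":0,"ty":0,"tz":0,"wx":0,"wy":0,"wz":0,"jaw":-1}]'

```text
time: 33.75
tool_pos: [640.9, -205.8, 22.3]
tcp_rot: [0.134, 1.571, -0.686]
contact_force: [-0.6, 0.2, 1.6]
grip_width: 43.6
```

Run:
```python
from h import *
goto(447.8,-344,153,-0.2335-np.pi/2)
```

```text
pos [ 640.9 -205.8   22.3] jawang -0.82 down [ 0. -0. -1.] q6 0.4 t 33.75 w 43.6
wx (tool) = 0.984
alt wx -2.157
shift cm after turn [-13.06 -15.59  17.92]
```

Call:
arm_command --plan '[{"tx":-2,"ty":0,"tz":0,"wx":0,"wy":0,"wz":0,"jaw":-1},{"tx":-4,"ty":0,"tz":0,"wx":0,"wy":0,"wz":0,"jaw":-1},{"tx":-4,"ty":0,"tz":0,"wx":0.14,"wy":0,"wz":0,"jaw":-1},{"tx":-3,"ty":0,"tz":0,"wx":0.14,"wy":0,"wz":0,"jaw":-1},{"tx":0,"ty":0,"tz":0,"wx":0.14,"wy":0,"wz":0,"jaw":-1},{"tx":0,"ty":0,"tz":0,"wx":0.14,"wy":0,"wz":0,"jaw":-1},{"tx":0,"ty":0,"tz":0,"wx":0.14,"wy":0,"wz":0,"jaw":-1},{"tx":0,"ty":0,"tz":0,"wx":0.142,"wy":0,"wz":0,"jaw":-1},{"tx":0,"ty":0,"tz":0,"wx":0.142,"wy":0,"wz":0,"jaw":-1},{"tx":0,"ty":-1.6,"tz":1.8,"wx":0,"wy":0,"wz":0,"jaw":-1},{"tx":0,"ty":-2.4,"tz":2.8,"wx":0,"wy":0,"wz":0,"jaw":-1},{"tx":0,"ty":-2.4,"tz":2.8,"wx":0,"wy":0,"wz":0,"jaw":-1},{"tx":0,"ty":-2.4,"tz":2.8,"wx":0,"wy":0,"wz":0,"jaw":-1},{"tx":0,"ty":-2.4,"tz":2.8,"wx":0,"wy":0,"wz":0,"jaw":-1},{"tx":0,"ty":-2.4,"tz":2.8,"wx":0,"wy":0,"wz":0,"jaw":-1},{"tx":0,"ty":-2,"tz":2.1,"wx":0,"wy":0,"wz":0,"jaw":-1},{"tx":0,"ty":0,"tz":0,"wx":0,"wy":0,"wz":0,"jaw":-1},{"tx":0,"ty":0,"tz":0,"wx":0,"wy":0,"wz":0,"jaw":-1},{"tx":0,"ty":0,"tz":0,"wx":0,"wy":0,"wz":0,"jaw":-1}]'

```text
time: 35.65
tool_pos: [448.3, -343.4, 152.0]
tcp_rot: [-3.067, 1.57, 1.413]
contact_force: [0.2, 0.8, -2.7]
grip_width: 43.7
```

Run:
```python
from h import *
goto(447.8,-344,76,-0.2335-np.pi/2)
grab('wrist','w18.png')
```

```text
pos [ 448.3 -343.4  152. ] jawang -1.803 down [ 0.  0. -1.] q6 1.01 t 35.65 w 43.7
wx (tool) = 0.001
alt wx -3.141
shift cm after turn [ 7.6  -0.03  0.07]
```

View pics/w18.png

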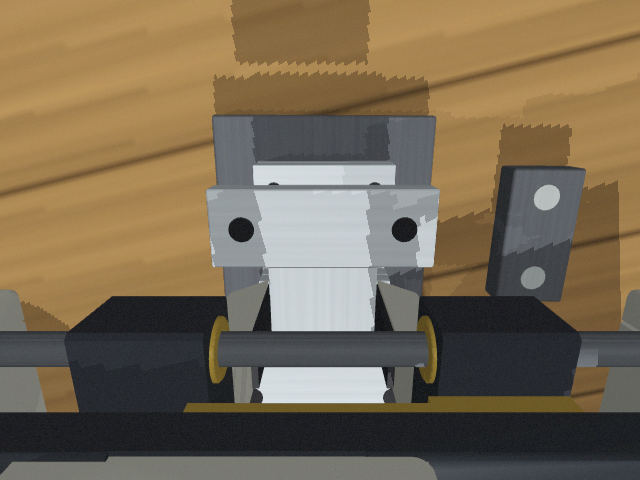

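Call:
arm_command --plan '[{"tx":2,"ty":0.05,"tz":0,"wx":0,"wy":0,"wz":0,"jaw":-1},{"tx":3,"ty":0,"tz":0,"wx":0,"wy":0,"wz":0,"jaw":-1},{"tx":2,"ty":0,"tz":0,"wx":0,"wy":0,"wz":0,"jaw":-1},{"tx":0.6,"ty":0,"tz":0,"wx":0,"wy":0,"wz":0,"jaw":-1},{"tx":0,"ty":0,"tz":0,"wx":0,"wy":0,"wz":0,"jaw":-1},{"tx":0,"ty":0,"tz":0,"wx":0,"wy":0,"wz":0,"jaw":-1},{"tx":0,"ty":0,"tz":0,"wx":0,"wy":0,"wz":0,"jaw":-1}]'

```text
time: 36.4
tool_pos: [449.0, -344.5, 77.5]
tcp_rot: [0.997, 1.568, -0.806]
contact_force: [-0.0, -0.1, -2.7]
grip_width: 43.9
```

Run:
```python
from h import *
goto(448.4,-344.2,66.3,-0.2335-np.pi/2)
```

```text
pos [ 449.  -344.5   77.5] jawang -1.804 down [ 0.002 -0.002 -1.   ] q6 1.01 t 36.4 w 43.9
wx (tool) = 0.001
alt wx -3.141
shift cm after turn [ 1.12 -0.07 -0.02]
```

Call:
arm_command --plan '[{"tx":0.4,"ty":0,"tz":0,"wx":0,"wy":0,"wz":0,"jaw":-1},{"tx":0.4,"ty":0,"tz":0,"wx":0,"wy":0,"wz":0,"jaw":-1},{"tx":0.2,"ty":0,"tz":0,"wx":0,"wy":0,"wz":0,"jaw":-1},{"tx":0.1,"ty":0,"tz":0,"wx":0,"wy":0,"wz":0,"jaw":-1},{"tx":0,"ty":0,"tz":0,"wx":0,"wy":0,"wz":0,"jaw":-1},{"tx":0,"ty":0,"tz":0,"wx":0,"wy":0,"wz":0,"jaw":-1}]'

```text
time: 37.0
tool_pos: [448.1, -343.9, 66.3]
tcp_rot: [0.437, 1.571, -1.367]
contact_force: [-3.2, 3.0, 8.4]
grip_width: 43.8
```

Run:
```python
from h import *
goto(448.4,-344.2,66.3,-0.2335-np.pi/2)
```

```text
pos [ 448.1 -343.9   66.3] jawang -1.804 down [ 0. -0. -1.] q6 1.01 t 37.0 w 43.8
wx (tool) = 0.0
alt wx -3.141
shift cm after turn [-0.    0.04  0.02]
```

Call:
arm_command --plan '[{"tx":0,"ty":0,"tz":0,"wx":0,"wy":0,"wz":0,"jaw":1},{"tx":0,"ty":0,"tz":0,"wx":0,"wy":0,"wz":0,"jaw":1},{"tx":0,"ty":0,"tz":0,"wx":0,"wy":0,"wz":0,"jaw":1},{"tx":0,"ty":0,"tz":0,"wx":0,"wy":0,"wz":0,"jaw":1},{"tx":0,"ty":0,"tz":0,"wx":0,"wy":0,"wz":0,"jaw":1},{"tx":-2,"ty":0,"tz":0,"wx":0,"wy":0,"wz":0,"jaw":1},{"tx":-4,"ty":0,"tz":0,"wx":0,"wy":0,"wz":0,"jaw":1},{"tx":-4,"ty":0,"tz":0,"wx":0,"wy":0,"wz":0,"jaw":1},{"tx":-3,"ty":0,"tz":0,"wx":0,"wy":0,"wz":0,"jaw":1},{"tx":0,"ty":0,"tz":0,"wx":0,"wy":0,"wz":0,"jaw":1},{"tx":0,"ty":0,"tz":0,"wx":0,"wy":0,"wz":0,"jaw":1},{"tx":0,"ty":0,"tz":0,"wx":0,"wy":0,"wz":0,"jaw":1}]'

```text
time: 38.2
tool_pos: [447.6, -343.4, 193.8]
tcp_rot: [-2.099, 1.568, 2.381]
contact_force: [0.1, -0.2, -0.7]
grip_width: 91.4
```

Run:
```python
from h import *
goto(478,82,150,0.473-np.pi/2)
grab('wrist','w19.png')
im,C=grab('top','t19.png')
hsv=cv2.cvtColor(im,cv2.COLOR_BGR2HSV)
m=((hsv[...,1]<40)&(hsv[...,2]>150)).astype(np.uint8)*255; m[:200]=0;m[300:]=0;m[:,:285]=0;m[:,360:]=0
show(blobs(m,C,12,80))
```

```text
pos [ 447.6 -343.4  193.8] jawang -1.804 down [-0.002  0.002 -1.   ] q6 1.01 t 38.2 w 91.4
wx (tool) = -0.706
alt wx 2.435
shift cm after turn [  4.38  22.09 -36.48]
{'px': [312.0, 263.0], 'c': [488.5, 89.8], 'cen': [488.6, 89.9], 's': [110.9, 89.2], 'a': 0.486, 'A': 6812}
```

View pics/w19.png

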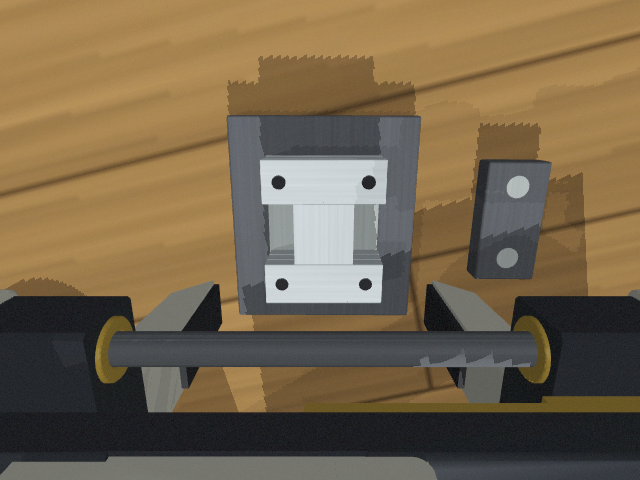

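View pics/t19.png

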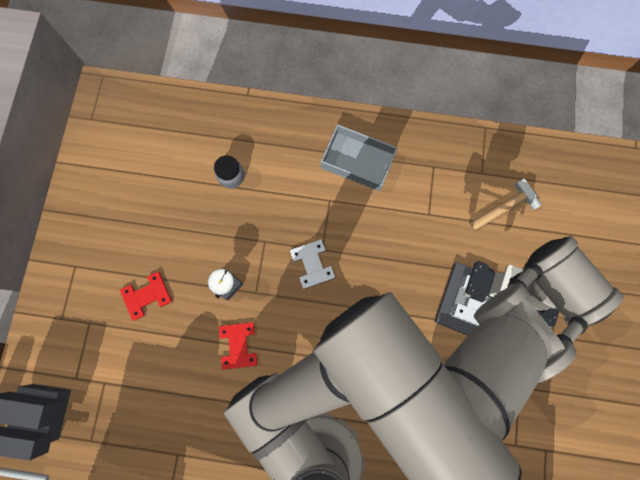

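Run:
```python
from h import *
C=cam('wrist')
a=px2w(C,[(278.5,182.5),(369,182.5),(281.5,284.5),(365.5,284.5)],56); b=px2w(C,[(227.5,116),(420.5,117),(406.5,315),(239,314)],20)
print(a.mean(0),b.mean(0),rect(a),rect(b))
```

```text
[ 446.85522285 -343.60754283] [ 447.4390452  -343.57074065] (array([ 446.8638916, -343.5480957]), [78.28268432617188, 64.50119018554688], np.float64(-0.23463447889006872)) (array([ 447.46618652, -343.62158203]), [168.00526428222656, 149.0972442626953], np.float64(-0.24063777661932484))
```

Call:
arm_command --plan '[{"tx":0,"ty":0,"tz":0,"wx":-0.141,"wy":0,"wz":0,"jaw":1},{"tx":0,"ty":0,"tz":0,"wx":-0.141,"wy":0,"wz":0,"jaw":1},{"tx":0,"ty":0,"tz":0,"wx":-0.141,"wy":0,"wz":0,"jaw":1},{"tx":0,"ty":0,"tz":0,"wx":-0.141,"wy":0,"wz":0,"jaw":1},{"tx":0,"ty":0,"tz":0,"wx":-0.142,"wy":0,"wz":0,"jaw":1},{"tx":0,"ty":2,"tz":-3.3,"wx":0,"wy":0,"wz":0,"jaw":1},{"tx":0,"ty":2,"tz":-3.3,"wx":0,"wy":0,"wz":0,"jaw":1},{"tx":0,"ty":2,"tz":-3.3,"wx":0,"wy":0,"wz":0,"jaw":1},{"tx":0,"ty":2,"tz":-3.3,"wx":0,"wy":0,"wz":0,"jaw":1},{"tx":0,"ty":2,"tz":-3.3,"wx":0,"wy":0,"wz":0,"jaw":1},{"tx":0,"ty":2,"tz":-3.3,"wx":0,"wy":0,"wz":0,"jaw":1},{"tx":1.1,"ty":2,"tz":-3.3,"wx":0,"wy":0,"wz":0,"jaw":1},{"tx":1.1,"ty":2,"tz":-3.3,"wx":0,"wy":0,"wz":0,"jaw":1},{"tx":1.1,"ty":2,"tz":-3.3,"wx":0,"wy":0,"wz":0,"jaw":1},{"tx":1.1,"ty":2,"tz":-3.3,"wx":0,"wy":0,"wz":0,"jaw":1},{"tx":0,"ty":2.1,"tz":-3.5,"wx":0,"wy":0,"wz":0,"jaw":1},{"tx":0,"ty":0,"tz":0,"wx":0,"wy":0,"wz":0,"jaw":1},{"tx":0,"ty":0,"tz":0,"wx":0,"wy":0,"wz":0,"jaw":1},{"tx":0,"ty":0,"tz":0,"wx":0,"wy":0,"wz":0,"jaw":1}]'

```text
time: 40.2
tool_pos: [478.6, 80.8, 150.8]
tcp_rot: [-1.567, 1.57, -2.666]
contact_force: [0.6, -0.5, 1.4]
grip_width: 92.0
```

Run:
```python
from h import *
goto(488.5,89.8,23,0.476-np.pi/2)
plate('w20.png',12)
```

```text
pos [478.6  80.8 150.8] jawang -1.099 down [-0.001 -0.    -1.   ] q6 1.11 t 40.2 w 92.0
wx (tool) = -0.004
alt wx 3.138
shift cm after turn [12.78  1.31 -0.35]
{'px': [319.0, 208.0], 'c': [489.5, 89.1], 'cen': [489.8, 89.1], 's': [107.8, 89.3], 'a': 0.483, 'A': 7237}
```

View pics/w20.png

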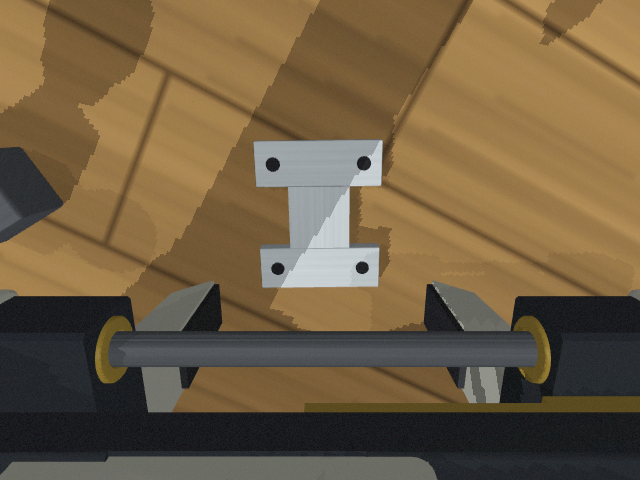

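Call:
arm_command --plan '[{"tx":2,"ty":1.29,"tz":-0.26,"wx":0,"wy":0,"wz":0,"jaw":1},{"tx":3,"ty":0,"tz":0,"wx":-0.011,"wy":0,"wz":0,"jaw":1},{"tx":3,"ty":0,"tz":0,"wx":0,"wy":0,"wz":0,"jaw":1},{"tx":2.5,"ty":0,"tz":0,"wx":0,"wy":0,"wz":0,"jaw":1},{"tx":1.8,"ty":0,"tz":0,"wx":0,"wy":0,"wz":0,"jaw":1},{"tx":0.4,"ty":0,"tz":0,"wx":0,"wy":0,"wz":0,"jaw":1},{"tx":0,"ty":0,"tz":0,"wx":0,"wy":0,"wz":0,"jaw":1},{"tx":0,"ty":0,"tz":0,"wx":0,"wy":0,"wz":0,"jaw":1}]'

```text
time: 41.05
tool_pos: [489.8, 89.2, 25.1]
tcp_rot: [1.051, 1.569, -0.037]
contact_force: [0.3, 0.7, -0.8]
grip_width: 91.7
```

Run:
```python
from h import *
goto(488.7,88.9,23,0.483-np.pi/2)
grab('wrist','w21.png')
```

```text
pos [489.8  89.2  25.1] jawang -1.088 down [ 0.002 -0.    -1.   ] q6 1.11 t 41.05 w 91.7
wx (tool) = -0.0
alt wx 3.141
shift cm after turn [ 0.21 -0.11 -0.02]
```

View pics/w21.png

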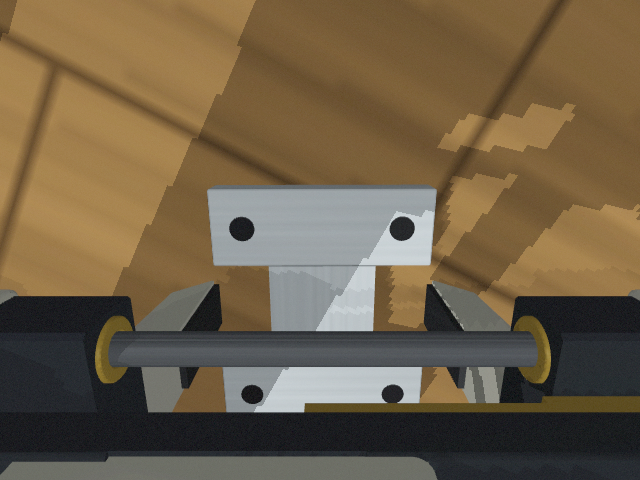

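Call:
arm_command --plan '[{"tx":0.2,"ty":-0.1,"tz":0,"wx":0,"wy":0,"wz":0,"jaw":1},{"tx":0,"ty":0,"tz":0,"wx":0,"wy":0,"wz":0,"jaw":-1},{"tx":0,"ty":0,"tz":0,"wx":0,"wy":0,"wz":0,"jaw":-1},{"tx":0,"ty":0,"tz":0,"wx":0,"wy":0,"wz":0,"jaw":-1},{"tx":0,"ty":0,"tz":0,"wx":0,"wy":0,"wz":0,"jaw":-1},{"tx":0,"ty":0,"tz":0,"wx":0,"wy":0,"wz":0,"jaw":-1},{"tx":0,"ty":0,"tz":0,"wx":0,"wy":0,"wz":0,"jaw":-1},{"tx":0,"ty":0,"tz":0,"wx":0,"wy":0,"wz":0,"jaw":-1}]'

```text
time: 41.9
tool_pos: [488.3, 89.3, 22.3]
tcp_rot: [0.907, 1.57, -0.18]
contact_force: [0.3, 0.5, 1.1]
grip_width: 43.9
```

Run:
```python
from h import *
goto(448.4,-344,163,-0.2335-np.pi/2)
```

```text
pos [488.3  89.3  22.3] jawang -1.087 down [ 0. -0. -1.] q6 1.11 t 41.9 w 43.9
wx (tool) = 0.717
alt wx -2.424
shift cm after turn [-14.06   6.15  43.08]
```

Call:
arm_command --plan '[{"tx":-2,"ty":0,"tz":0,"wx":0,"wy":0,"wz":0,"jaw":-1},{"tx":-4,"ty":0,"tz":0,"wx":0,"wy":0,"wz":0,"jaw":-1},{"tx":-4,"ty":0,"tz":0,"wx":0.143,"wy":0,"wz":0,"jaw":-1},{"tx":-4,"ty":0,"tz":0,"wx":0.143,"wy":0,"wz":0,"jaw":-1},{"tx":0,"ty":0,"tz":0,"wx":0.143,"wy":0,"wz":0,"jaw":-1},{"tx":0,"ty":0,"tz":0,"wx":0.144,"wy":0,"wz":0,"jaw":-1},{"tx":0,"ty":0,"tz":0,"wx":0.144,"wy":0,"wz":0,"jaw":-1},{"tx":0,"ty":0.3,"tz":2.3,"wx":0,"wy":0,"wz":0,"jaw":-1},{"tx":0,"ty":0.55,"tz":3.8,"wx":0,"wy":0,"wz":0,"jaw":-1},{"tx":0,"ty":0.55,"tz":3.8,"wx":0,"wy":0,"wz":0,"jaw":-1},{"tx":0,"ty":0.55,"tz":3.8,"wx":0,"wy":0,"wz":0,"jaw":-1},{"tx":0,"ty":0.55,"tz":3.8,"wx":0,"wy":0,"wz":0,"jaw":-1},{"tx":0,"ty":0.55,"tz":3.8,"wx":0,"wy":0,"wz":0,"jaw":-1},{"tx":0,"ty":0.55,"tz":3.8,"wx":0,"wy":0,"wz":0,"jaw":-1},{"tx":0,"ty":0.55,"tz":3.8,"wx":0,"wy":0,"wz":0,"jaw":-1},{"tx":0,"ty":0.55,"tz":3.8,"wx":0,"wy":0,"wz":0,"jaw":-1},{"tx":0,"ty":0.55,"tz":3.8,"wx":0,"wy":0,"wz":0,"jaw":-1},{"tx":0,"ty":0.55,"tz":3.8,"wx":0,"wy":0,"wz":0,"jaw":-1},{"tx":0,"ty":0.35,"tz":2.8,"wx":0,"wy":0,"wz":0,"jaw":-1},{"tx":0,"ty":0,"tz":0,"wx":0,"wy":0,"wz":0,"jaw":-1}]'

```text
time: 43.9
tool_pos: [447.4, -347.6, 161.3]
tcp_rot: [-0.416, 1.57, -2.224]
contact_force: [0.2, 0.3, -2.2]
grip_width: 43.6
```

Call:
arm_command --plan '[{"tx":0,"ty":0,"tz":0,"wx":0,"wy":0,"wz":0,"jaw":-1},{"tx":0,"ty":0,"tz":0,"wx":0,"wy":0,"wz":0,"jaw":-1}]'

```text
time: 44.1
tool_pos: [448.2, -343.0, 161.7]
tcp_rot: [-2.245, 1.569, 2.234]
contact_force: [0.3, 0.4, -2.4]
grip_width: 43.9
```

Run:
```python
from h import *
goto(448.4,-344.2,88,-0.2335-np.pi/2)
grab('wrist','w22.png')
```

```text
pos [ 448.2 -343.   161.7] jawang -1.803 down [-0.001  0.001 -1.   ] q6 1.01 t 44.1 w 43.9
wx (tool) = 0.001
alt wx -3.141
shift cm after turn [7.37 0.06 0.12]
```

View pics/w22.png

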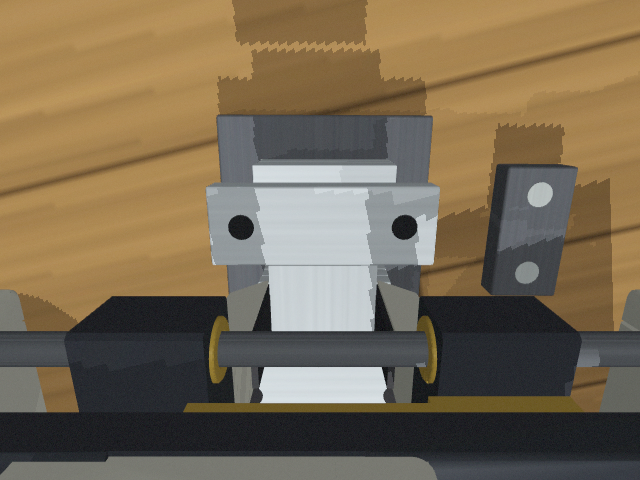

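Call:
arm_command --plan '[{"tx":2,"ty":0,"tz":0.06,"wx":0,"wy":0,"wz":0,"jaw":-1},{"tx":3,"ty":0,"tz":0,"wx":0,"wy":0,"wz":0,"jaw":-1},{"tx":1.5,"ty":0,"tz":0,"wx":0,"wy":0,"wz":0,"jaw":-1},{"tx":0.7,"ty":0,"tz":0,"wx":0,"wy":0,"wz":0,"jaw":-1},{"tx":0,"ty":0,"tz":0,"wx":0,"wy":0,"wz":0,"jaw":-1},{"tx":0,"ty":0,"tz":0,"wx":0,"wy":0,"wz":0,"jaw":-1},{"tx":0,"ty":0,"tz":0,"wx":0,"wy":0,"wz":0,"jaw":-1},{"tx":0,"ty":0,"tz":0,"wx":0,"wy":0,"wz":0,"jaw":-1}]'

```text
time: 44.95
tool_pos: [448.6, -345.1, 91.1]
tcp_rot: [0.991, 1.569, -0.813]
contact_force: [-0.9, -0.8, -2.3]
grip_width: 43.7
```

Run:
```python
from h import *
goto(447.9,-344.2,78.3,-0.2335-np.pi/2)
```

```text
pos [ 448.6 -345.1   91.1] jawang -1.804 down [ 0.001 -0.001 -1.   ] q6 1.01 t 44.95 w 43.7
wx (tool) = 0.0
alt wx -3.141
shift cm after turn [ 1.28 -0.09 -0.07]
```

Call:
arm_command --plan '[{"tx":0.5,"ty":-0.03,"tz":-0.05,"wx":0,"wy":0,"wz":0,"jaw":-1},{"tx":0.4,"ty":0,"tz":0,"wx":0,"wy":0,"wz":0,"jaw":-1},{"tx":0.2,"ty":0,"tz":0,"wx":0,"wy":0,"wz":0,"jaw":-1},{"tx":0.15,"ty":0,"tz":0,"wx":0,"wy":0,"wz":0,"jaw":-1},{"tx":0,"ty":0,"tz":0,"wx":0,"wy":0,"wz":0,"jaw":-1},{"tx":0,"ty":0,"tz":0,"wx":0,"wy":0,"wz":0,"jaw":-1}]'

```text
time: 45.55
tool_pos: [447.8, -344.1, 78.3]
tcp_rot: [-1.808, 1.57, 2.671]
contact_force: [-2.5, 1.8, 6.5]
grip_width: 43.4
```

Run:
```python
from h import *
goto(447.9,-344.2,78.3,-0.2335-np.pi/2)
```

```text
pos [ 447.8 -344.1   78.3] jawang -1.804 down [-0.  0. -1.] q6 1.01 t 45.55 w 43.4
wx (tool) = 0.0
alt wx -3.141
shift cm after turn [-0.    0.01  0.01]
```

Call:
arm_command --plan '[{"tx":0,"ty":0,"tz":0,"wx":0,"wy":0,"wz":0,"jaw":1},{"tx":0,"ty":0,"tz":0,"wx":0,"wy":0,"wz":0,"jaw":1},{"tx":0,"ty":0,"tz":0,"wx":0,"wy":0,"wz":0,"jaw":1},{"tx":0,"ty":0,"tz":0,"wx":0,"wy":0,"wz":0,"jaw":1},{"tx":0,"ty":0,"tz":0,"wx":0,"wy":0,"wz":0,"jaw":1},{"tx":-2,"ty":0,"tz":0,"wx":0,"wy":0,"wz":0,"jaw":1},{"tx":-4,"ty":0,"tz":0,"wx":0,"wy":0,"wz":0,"jaw":1},{"tx":-4,"ty":0,"tz":0,"wx":0,"wy":0,"wz":0,"jaw":1},{"tx":-3,"ty":0,"tz":0,"wx":0,"wy":0,"wz":0,"jaw":1},{"tx":0,"ty":0,"tz":0,"wx":0,"wy":0,"wz":0,"jaw":1},{"tx":0,"ty":0,"tz":0,"wx":0,"wy":0,"wz":0,"jaw":1},{"tx":0,"ty":0,"tz":0,"wx":0,"wy":0,"wz":0,"jaw":1}]'

```text
time: 46.75
tool_pos: [447.5, -343.7, 206.4]
tcp_rot: [-2.098, 1.568, 2.381]
contact_force: [0.4, -0.1, 0.6]
grip_width: 92.0
```

Run:
```python
from h import *
goto(412.5,-495,120,-0.2335-np.pi/2)
grab('wrist','w23.png')
im,C=grab('side','s23.png')
cv2.imwrite('pics/s23z.png',cv2.resize(im[130:280,290:490],None,fx=4,fy=4,interpolation=cv2.INTER_CUBIC))
```

```text
pos [ 447.5 -343.7  206.4] jawang -1.804 down [-0.002  0.002 -1.   ] q6 1.01 t 46.75 w 92.0
wx (tool) = 0.0
alt wx -3.141
shift cm after turn [ 8.62  0.11 15.54]
```

View pics/w23.png

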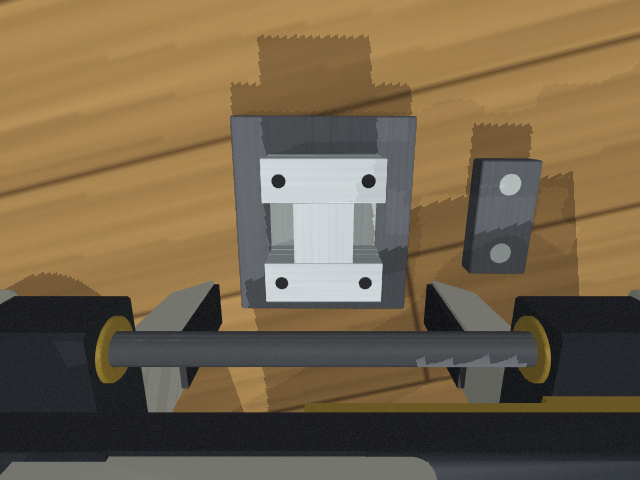

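View pics/s23z.png

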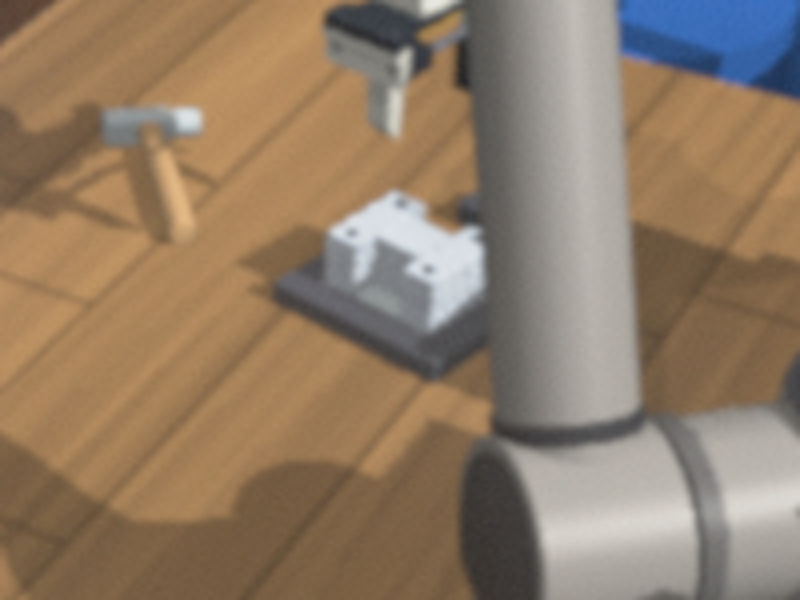

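Run:
```python
from h import *
C=cam('wrist')
a=px2w(C,[(278.5,181.5),(369,181.5),(281.5,283),(365.5,283)],68); b=px2w(C,[(231,116.5),(416,117),(403.5,308),(242,307)],20)
print(a.mean(0),b.mean(0),rect(a)[2])
S=px2w(C,[[510,184.5],[500,253.5]],22); print(S.mean(0),np.arctan2(*(S[0]-S[1])[::-1]),np.linalg.norm(S[0]-S[1]))
```

```text
[ 447.55435232 -344.09309797] [ 447.70104151 -343.75461926] -0.23484327071953093
[ 411.35054838 -494.60999353] -0.2409982232545395 60.48869747190341
```

Call:
arm_command --plan '[{"tx":0,"ty":0,"tz":2,"wx":0,"wy":0,"wz":0,"jaw":1},{"tx":0,"ty":0,"tz":3,"wx":0,"wy":0,"wz":0,"jaw":1},{"tx":0,"ty":0,"tz":3,"wx":0,"wy":0,"wz":0,"jaw":1},{"tx":0,"ty":0,"tz":3,"wx":0,"wy":0,"wz":0,"jaw":1},{"tx":0,"ty":0,"tz":3,"wx":0,"wy":0,"wz":0,"jaw":1},{"tx":3,"ty":0,"tz":1.5,"wx":0,"wy":0,"wz":0,"jaw":1},{"tx":3,"ty":0,"tz":0,"wx":0,"wy":0,"wz":0,"jaw":1},{"tx":2.5,"ty":0,"tz":0,"wx":0,"wy":0,"wz":0,"jaw":1},{"tx":0,"ty":0,"tz":0,"wx":0,"wy":0,"wz":0,"jaw":1},{"tx":0,"ty":0,"tz":0,"wx":0,"wy":0,"wz":0,"jaw":1},{"tx":0,"ty":0,"tz":0,"wx":0,"wy":0,"wz":0,"jaw":1}]'

```text
time: 47.95
tool_pos: [412.6, -496.1, 124.3]
tcp_rot: [0.764, 1.568, -1.04]
contact_force: [0.1, -0.1, 0.4]
grip_width: 91.6
```

Run:
```python
from h import *
goto(412.5,-495,25,-0.2335-np.pi/2)
grab('wrist','w24.png')
```

```text
pos [ 412.6 -496.1  124.3] jawang -1.804 down [ 0.001 -0.002 -1.   ] q6 0.81 t 47.95 w 91.6
wx (tool) = 0.0
alt wx -3.141
shift cm after turn [ 9.93 -0.06 -0.13]
```

View pics/w24.png

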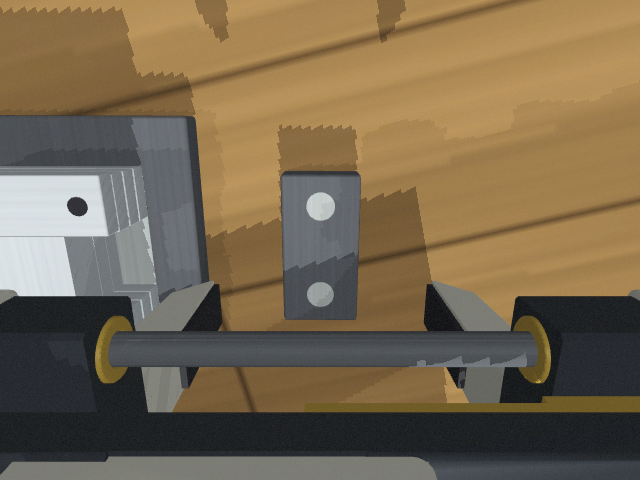

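Call:
arm_command --plan '[{"tx":3,"ty":0,"tz":-0.05,"wx":0,"wy":0,"wz":0,"jaw":1},{"tx":3,"ty":0,"tz":0,"wx":0,"wy":0,"wz":0,"jaw":1},{"tx":2,"ty":0,"tz":0,"wx":0,"wy":0,"wz":0,"jaw":1},{"tx":1.5,"ty":0,"tz":0,"wx":0,"wy":0,"wz":0,"jaw":1},{"tx":0.3,"ty":0,"tz":0,"wx":0,"wy":0,"wz":0,"jaw":1},{"tx":0,"ty":0,"tz":0,"wx":0,"wy":0,"wz":0,"jaw":1},{"tx":0,"ty":0,"tz":0,"wx":0,"wy":0,"wz":0,"jaw":1},{"tx":0,"ty":0,"tz":0,"wx":0,"wy":0,"wz":0,"jaw":-1},{"tx":0,"ty":0,"tz":0,"wx":0,"wy":0,"wz":0,"jaw":-1},{"tx":0,"ty":0,"tz":0,"wx":0,"wy":0,"wz":0,"jaw":-1},{"tx":0,"ty":0,"tz":0,"wx":0,"wy":0,"wz":0,"jaw":-1},{"tx":0,"ty":0,"tz":0,"wx":0,"wy":0,"wz":0,"jaw":-1},{"tx":0,"ty":0,"tz":0,"wx":0,"wy":0,"wz":0,"jaw":-1},{"tx":0,"ty":0,"tz":0,"wx":0,"wy":0,"wz":0,"jaw":-1}]'

```text
time: 49.4
tool_pos: [412.4, -494.6, 24.7]
tcp_rot: [0.149, 1.571, -1.655]
contact_force: [-0.4, -1.0, -0.1]
grip_width: 50.1
```

Run:
```python
from h import *
goto(448.6,-344.2,185,-0.2335-np.pi/2)
```

```text
pos [ 412.4 -494.6   24.7] jawang -1.804 down [-0. -0. -1.] q6 0.81 t 49.4 w 50.1
wx (tool) = 0.0
alt wx -3.141
shift cm after turn [-16.03   0.05 -15.47]
```

Call:
arm_command --plan '[{"tx":-1.5,"ty":0,"tz":0,"wx":0,"wy":0,"wz":0,"jaw":-1},{"tx":-2.5,"ty":0,"tz":0,"wx":0,"wy":0,"wz":0,"jaw":-1},{"tx":-2.5,"ty":0,"tz":0,"wx":0,"wy":0,"wz":0,"jaw":-1},{"tx":-2.5,"ty":0,"tz":0,"wx":0,"wy":0,"wz":0,"jaw":-1},{"tx":-2,"ty":0,"tz":0,"wx":0,"wy":0,"wz":0,"jaw":-1},{"tx":0,"ty":0,"tz":0,"wx":0,"wy":0,"wz":0,"jaw":-1},{"tx":0,"ty":0,"tz":0,"wx":0,"wy":0,"wz":0,"jaw":-1}]'

```text
time: 50.1
tool_pos: [412.0, -494.0, 134.1]
tcp_rot: [-2.288, 1.569, 2.191]
contact_force: [-0.1, 0.9, -8.3]
grip_width: 50.4
```

Call:
arm_command --plan '[{"tx":0,"ty":0,"tz":-1.5,"wx":0,"wy":0,"wz":0,"jaw":-1},{"tx":0,"ty":0,"tz":-2,"wx":0,"wy":0,"wz":0,"jaw":-1},{"tx":0,"ty":0,"tz":-2,"wx":0,"wy":0,"wz":0,"jaw":-1},{"tx":0,"ty":0,"tz":-2,"wx":0,"wy":0,"wz":0,"jaw":-1},{"tx":0,"ty":0,"tz":-2,"wx":0,"wy":0,"wz":0,"jaw":-1},{"tx":0,"ty":0.05,"tz":-2,"wx":0,"wy":0,"wz":0,"jaw":-1},{"tx":0,"ty":0,"tz":-2,"wx":0,"wy":0,"wz":0,"jaw":-1},{"tx":0,"ty":0,"tz":-1.5,"wx":0,"wy":0,"wz":0,"jaw":-1},{"tx":0,"ty":0,"tz":-0.47,"wx":0,"wy":0,"wz":0,"jaw":-1},{"tx":0,"ty":0,"tz":0,"wx":0,"wy":0,"wz":0,"jaw":-1},{"tx":0,"ty":0,"tz":0,"wx":0,"wy":0,"wz":0,"jaw":-1},{"tx":0,"ty":0,"tz":0,"wx":0,"wy":0,"wz":0,"jaw":-1}]'

```text
time: 51.3
tool_pos: [448.5, -345.0, 134.8]
tcp_rot: [0.642, 1.57, -1.163]
contact_force: [0.4, 0.2, -8.3]
grip_width: 49.9
```

Run:
```python
from h import *
goto(448.6,-344.2,93,-0.2335-np.pi/2)
grab('wrist','w25.png')
```

```text
pos [ 448.5 -345.   134.8] jawang -1.805 down [ 0.    -0.001 -1.   ] q6 1.01 t 51.3 w 49.9
wx (tool) = -0.001
alt wx 3.141
shift cm after turn [ 4.18 -0.01 -0.09]
```

View pics/w25.png

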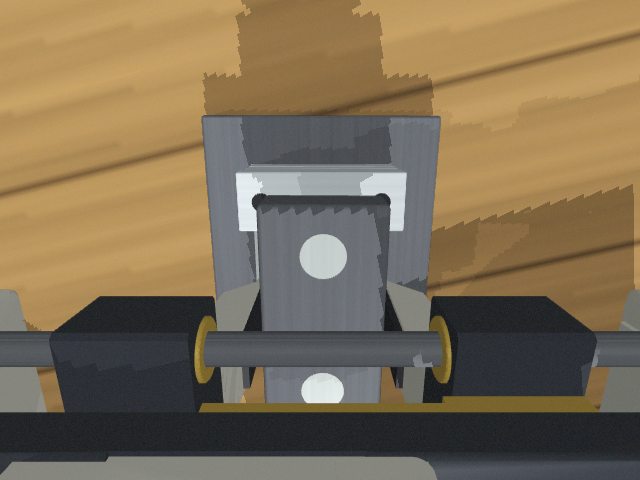

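Call:
arm_command --plan '[{"tx":1.2,"ty":0,"tz":-0.05,"wx":0,"wy":0,"wz":0,"jaw":-1},{"tx":1.2,"ty":0,"tz":0,"wx":0,"wy":0,"wz":0,"jaw":-1},{"tx":0.7,"ty":0,"tz":0,"wx":0,"wy":0,"wz":0,"jaw":-1},{"tx":0,"ty":0,"tz":0,"wx":0,"wy":0,"wz":0,"jaw":-1},{"tx":0,"ty":0,"tz":0,"wx":0,"wy":0,"wz":0,"jaw":-1},{"tx":0,"ty":0,"tz":0,"wx":0,"wy":0,"wz":0,"jaw":-1},{"tx":0.4,"ty":0,"tz":0,"wx":0,"wy":0,"wz":0,"jaw":-1},{"tx":0.3,"ty":0,"tz":0,"wx":0,"wy":0,"wz":0,"jaw":-1},{"tx":0.2,"ty":0,"tz":0,"wx":0,"wy":0,"wz":0,"jaw":-1},{"tx":0.1,"ty":0,"tz":0,"wx":0,"wy":0,"wz":0,"jaw":-1},{"tx":0,"ty":0,"tz":0,"wx":0,"wy":0,"wz":0,"jaw":-1},{"tx":0,"ty":0,"tz":0,"wx":0,"wy":0,"wz":0,"jaw":-1}]'

```text
time: 52.55
tool_pos: [448.8, -343.7, 93.8]
tcp_rot: [0.646, 1.571, -1.158]
contact_force: [-0.4, -0.0, -7.7]
grip_width: 49.9
```

Run:
```python
from h import *
goto(448.6,-344.2,92.7,-0.2335-np.pi/2)
```

```text
pos [ 448.8 -343.7   93.8] jawang -1.804 down [ 0. -0. -1.] q6 1.01 t 52.55 w 49.9
wx (tool) = 0.0
alt wx -3.141
shift cm after turn [ 0.11 -0.    0.05]
```

Call:
arm_command --plan '[{"tx":0.1,"ty":0,"tz":0.03,"wx":0,"wy":0,"wz":0,"jaw":-1},{"tx":0.07,"ty":0,"tz":0,"wx":0,"wy":0,"wz":0,"jaw":-1},{"tx":0,"ty":0,"tz":0,"wx":0,"wy":0,"wz":0,"jaw":-1},{"tx":0,"ty":0,"tz":0,"wx":0,"wy":0,"wz":0,"jaw":-1},{"tx":0,"ty":0,"tz":0,"wx":0,"wy":0,"wz":0,"jaw":-1}]'

```text
time: 53.05
tool_pos: [448.8, -344.1, 92.7]
tcp_rot: [0.889, 1.57, -0.915]
contact_force: [-2.0, 1.4, 2.9]
grip_width: 49.8
```

Seated (force changed from −8 to +3 N). Release and lift.

Call:
arm_command --plan '[{"tx":0,"ty":0,"tz":0,"wx":0,"wy":0,"wz":0,"jaw":1},{"tx":0,"ty":0,"tz":0,"wx":0,"wy":0,"wz":0,"jaw":1},{"tx":0,"ty":0,"tz":0,"wx":0,"wy":0,"wz":0,"jaw":1},{"tx":0,"ty":0,"tz":0,"wx":0,"wy":0,"wz":0,"jaw":1},{"tx":0,"ty":0,"tz":0,"wx":0,"wy":0,"wz":0,"jaw":1},{"tx":-2,"ty":0,"tz":0,"wx":0,"wy":0,"wz":0,"jaw":1},{"tx":-4,"ty":0,"tz":0,"wx":0,"wy":0,"wz":0,"jaw":1},{"tx":-4,"ty":0,"tz":0,"wx":0,"wy":0,"wz":0,"jaw":1},{"tx":-4,"ty":0,"tz":0,"wx":0,"wy":0,"wz":0,"jaw":1},{"tx":0,"ty":0,"tz":0,"wx":0,"wy":0,"wz":0,"jaw":1},{"tx":0,"ty":0,"tz":0,"wx":0,"wy":0,"wz":0,"jaw":1},{"tx":0,"ty":0,"tz":0,"wx":0,"wy":0,"wz":0,"jaw":1}]'

```text
time: 54.25
tool_pos: [448.1, -343.5, 230.7]
tcp_rot: [-2.085, 1.568, 2.394]
contact_force: [0.3, -0.6, -0.8]
grip_width: 91.5
```

Run:
```python
from h import *
goto(448.6,-344.2,93,-0.2335-np.pi/2)
grab('wrist','w26.png')
grab('top','t26.png')
im,C=grab('side','s26.png')
cv2.imwrite('pics/s26z.png',np.hstack([cv2.resize(im[130:280,320:450],(520,600),interpolation=cv2.INTER_CUBIC),cv2.resize(im[280:350,280:330],(280,600)[:1]+(392,),interpolation=cv2.INTER_CUBIC) if False else cv2.resize(im[275:350,285:320],(280,600),interpolation=cv2.INTER_CUBIC)]))
```

```text
pos [ 448.1 -343.5  230.7] jawang -1.804 down [-0.002  0.002 -1.   ] q6 1.01 t 54.25 w 91.5
wx (tool) = 0.0
alt wx -3.141
shift cm after turn [13.77  0.09  0.08]
```

View pics/w26.png

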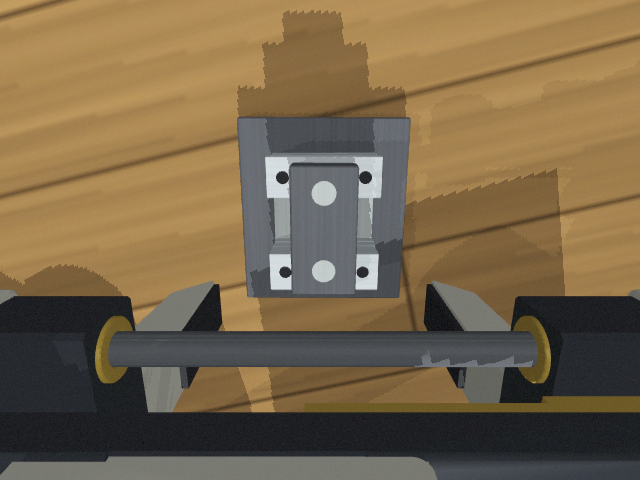

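View pics/s26z.png

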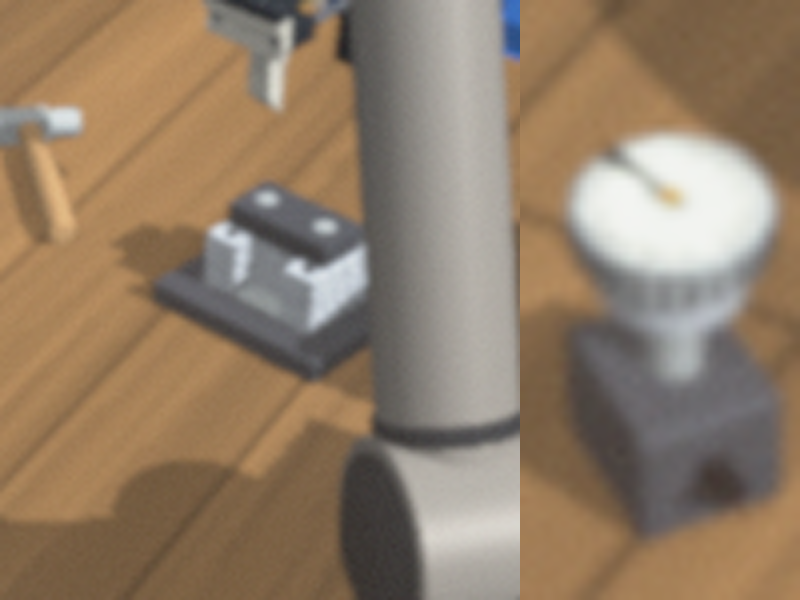

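View pics/t26.png

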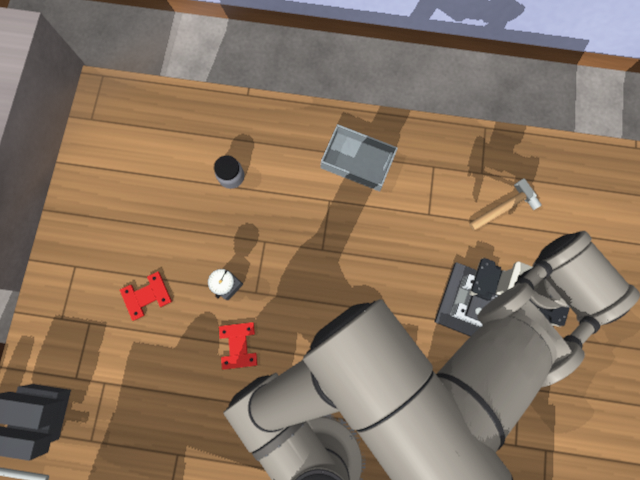

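Run:
```python
from h import *
C=cam('wrist')
S=px2w(C,[[324,193.5],[323.5,271.5]],90); print('weight',S.mean(0),np.arctan2(*(S[0]-S[1])[::-1]))
print('plate',px2w(C,[(282,177.5),(365.5,177.5),(285.5,272),(362.5,272)],68).mean(0),'slab',px2w(C,[(238,118),(410,118),(400,297.5),(248,296.5)],20).mean(0))
o=readout.get_obs(); print(o['time'],o['contact_force'])
print(bot.close_job())
```

```text
weight [ 447.98343566 -343.98457567] -0.23988846641122918
plate [ 447.7895997  -344.09532035] slab [ 447.54979033 -344.27582771]
54.4 [ 0.58011327  0.36488325 -0.03231408]
the job is handed in; nothing more can be done
None
```

The job is done and handed in at 54.4 s of the 210 s allowed; `close_job` gives no verdict, so what follows rests on my own checks.

**What I did:**
1. Moved the weight off the slab onto the bench.
2. Turned the bezel about 1.52 rad clockwise until the zero mark stood at the needle tip.
3. Stacked the four H-plates that were there on the inlay. No fifth plate showed in any view.
4. Laid the weight lengthwise on top, let go and lifted clear.

**Last checks:**

| Item | Measured | Allowed |
|---|---|---|
| Top plate from slab centre | about 0.3 mm | 7 mm |
| Lower plates from slab centre, each measured as laid | within about 1 mm | 7 mm |
| Weight from slab centre | about 0.5 mm | 12 mm |
| Weight angle from the slab's direction | under 0.01 rad | 0.15 rad |

- **Gauge:** close up, right after the bezel was released, the mark stood at the needle within about 0.02 rad, or roughly 0.5 mm. I did not re-measure it at the end. The last side view still shows the mark at the needle tip.
- **Bystanders:** the jar, hammer, bin and both red look-alikes stand where they were in the top view.
- **Trouble:** no grip slip or knocked plate was noticed, and no check failed or disagreed by more than about 1 mm.

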